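# Clear the bench clay extruder with its ramrod

## Robot

A 7-joint arm with a two-finger parallel gripper is mounted at the origin on the work surface. World frame = base frame: x ahead of the robot, y to its left, z up, the work surface at z = 0. Lengths are in m, angles in rad, forces in N, time in s.
With the tool pointing down it reaches from about 0.35 to 0.9 m from the base axis. Payload 8.1 kg.
Tool frame: the origin (TCP) lies midway between the tips of the shut fingers; the grasp point (between the pads) lies 19 mm behind it; z points along the fingers, x is the direction in which the jaws open and shut, and the axes are right-handed (so a half turn about z gives the same grasp; the last joint's range is limited). The gripper opens to 85 mm and grips with 20 to 120 N. Pads are 22 mm wide; open, the fingers measure 114 mm over their backs; the gripper's body (76 mm by 85 mm) begins 54 mm behind the grasp point. The pads swing forward as they close: fully open they stand 13 mm farther back than shut.
Start: joints at [1.213, 0.434, 0.025, 1.573, -0.012, 1.134, -0.075], TCP at [0.158, -0.605, 0.231] pointing down, gripper open.
Joint ranges: [-2.62, 2.62], [-0.44, 2.09], [-1.27, 1.32], [0.08, 2.57], [-1.32, 4.46], [0.12, 2], [-2.74, 2.74]. Speed limits (rad/s): [2.22, 2.22, 3.01, 3.01, 3.14, 3.14, 3.14].

## Interface

Orientations are given as a unit quaternion [w, x, y, z].
In Python, from station import * gives the robot as it stands. The module is installed in compiled form; this text tells all that it offers.
- The arm moves only by the tool arm_command, never from a script. Its argument "rows" is a list that holds one entry, the list of rows, each a list of 5 numbers: the opening, from 0 (shut) to 1 (fully open), then the shift along the tool's x, y, z in cm, then the turn about the tool's z in degrees. A call has 1 to 20 rows; each row is the pose to reach, as a shift and turn from the pose commanded when the call began, along the tool's axes at that moment; what a row does not reach only later rows make up. A row lasts 1/12 s, in which the tool goes at most 41.7 mm and 7.16 degrees, less where a joint would pass 70% of its speed; a pose out of reach is approached as far as the arm can. A call with a gripper value outside its range is refused whole. The fingers move at their own pace and stop on an object; the grip force is fixed at half the most. Time passes only in rows, so rows that repeat a pose let the fingers close. It gives the time, the measured TCP pose, the force and the opening at its end, in the units of the state.
- state(): the state, without advancing time (a new reading comes with each control period).
- capture(name): name is "scene" or "top"; returns a dict with "img" (400x640x3 uint8, red, green, blue), "mtx" (3x3 intrinsics, pixels), "k1" (the pictures are not rectified: a ray, as slopes to the right and down, at radius r is drawn at 1 + k1 r^2 times it, then the intrinsics apply), "R" (3x3) and "t" (3): a world point X has camera coordinates R X + t. Camera axes: x right, y down, z forward; pixel columns grow to the right and rows downward; lengths in m; the calibration is good to about 2 mm. A picture is of the moment at which its call begins. There is no depth.
- finish_job(): hands the job in, once; it reports no verdict.
The state is a dict: "time": time; "joints": joint angles; "joint_vel": joint speeds; "joint_efforts": joint torques, N m; "eef_pos": TCP position; "tool_rot": TCP orientation; "ft_force": force on the tool from outside, world axes, zero at the start; "moment": the same for the moment, N m; "gripper_width": opening from 0.0 (shut) to 1.0 (fully open).
Only numpy, scipy, OpenCV 4.12 (cv2) and the standard library are available. Lean on these libraries where they do the work, as an engineer would, in place of code of your own. Each camera call takes 0.05 s, during which the arm holds its last target.

## Task

Clear the clay extruder for washing: set the small blue bowl gently down on the bench under the extruder's open nose to catch the follower, then take the beech ramrod from its rest, push it about halfway into the breech at the upper end of the barrel and let go. Take the ramrod again by its dark handle and push it fully home, until its collar sits against the breech and the white follower has dropped into the bowl. Leave the other things on the bench where they are.

Things in the scene. Friction and masses are not known exactly. Their poses are not given: they have to be found in the camera images.
- extruder: Bench clay extruder, screwed to the bench: a grey base plate (165 x 90 x 12 mm, from 140 mm behind to 25 mm ahead of the origin) with two posts that hold an aluminium barrel nose-down at 28 degrees below level. Origin on the bench surface; its x axis is level and points from the breech (upper end) to the nose (lower end), z up. The space over the bench ahead of x = 25 mm is free.
- breech (a point): Centre of the barrel's open upper mouth, 189 mm above the bench. Its x axis points down the bore (28 degrees below level) towards the nose, y is level, z points up square to the bore. The bore is round, 28 mm across, 200 mm deep and open at both ends; the mouth is flared to 36 mm over the first 12 mm. Barrel 40 mm outside, breech flange 52 mm outside and 8 mm thick, clamp bands 45 mm across.
- nose (a point): Centre of the barrel's open lower mouth, 95 mm above the bench, same axes as breech. The barrel's lowest edge here is 77 mm above the bench, so the bowl has to go in under it from ahead of the nose.
- under_nose (a point): Point on the bench surface (z = 0), 23 mm ahead of the nose as seen from above, below where the follower falls: the place for the middle of the bowl. Same axes as extruder.
- follower_center (a point): Centre of the follower: a white nylon plug with two black rubber rings, 26 mm diameter, 30 mm long with chamfered ends, 25 g, its x axis along its length. It starts in the bore with its middle 135 mm in from the breech, stays put by the friction of its rings, and slides at a light push (under 3 N); as it tips out of the nose it may bind for a moment (up to some 15 N) before it drops.
- rest: Wooden rest on the bench (base 190 x 60 x 12 mm, fixed), origin on the bench under its middle, x along the rod towards the rod's tip. Two notched cheeks, 14 mm thick, 55 mm high, at x = -68 and +68 mm, carry the ramrod with its axis 57 mm above the bench; between the cheeks the rod is free all round.
- ramrod_mid (a point): The ramrod, at the middle of its rest (117 mm from the tip, on the rod's axis): a round beech rod, 24 mm diameter and 212 mm long from tip to collar, about 130 g in all, loose. Its x axis runs along the rod towards the tip. Its centre of mass lies about 160 mm from the tip. When left in the bore at half depth it stays there by friction, its handle end drooping up to 4 degrees.
- ramrod_tip (a point): Centre of the ramrod's flat tip (same axes as ramrod_mid).
- ramrod_collar (a point): Centre of the tip-side face of the ramrod's dark collar (50 mm diameter, 8 mm thick), 212 mm from the tip; fully home, this face meets the breech and the tip stands 12 mm out of the nose.
- ramrod_handle (a point): Middle of the ramrod's dark round handle (30 mm diameter, 70 mm long, behind the collar), 43 mm behind the collar face, 255 mm from the tip (same axes as ramrod_mid).
- ramrod: The whole ramrod, origin on its axis at the collar face, x towards the tip.
- bowl_center (a point): The small blue ceramic catch bowl: centre, 25 mm above its underside. 110 mm across the rim, 50 mm high, wall 5 mm and nearly upright, underside 88 mm across, 160 g, z up. It can be lifted by pinching the wall at the rim.
- bowl: The same bowl, origin at the centre of its underside.
- scraper: Bystander: aluminium scraper 105 x 55 x 10 mm lying on the bench, origin at its underside.
- rib: Bystander: oblong, round-ended hard blue silicone rib, 116 x 60 x 7 mm, lying on the bench, origin at its underside.
- roller: Bystander: wooden stamp roller 38 mm diameter, 170 mm long over its handles, lying on the bench, origin at its underside.
- die_cap: Bystander: aluminium die cap, 54 mm diameter, 20 mm high, on the bench behind the extruder, origin at its underside.
- jar: Bystander: closed amber jar 68 mm diameter, 85 mm high, origin at its underside.
- bowl_stack: Bystander: stack of three ceramic bowls, 144 mm across, 100 mm high, origin at its underside.
- follower: The same follower, origin at its centre.

How it is judged:
On the way, in this order (a step that is already met when the one before it is completed fails the run):
1. the bowl stands on the bench under the nose, let go (horizontal distance between bowl_center and under_nose below 0.035 m and height (world z) of bowl_center below 0.029 m and angle between bowl_center's own z axis and vertical below 0.1 rad and linear speed of bowl below 0.02 m/s and contact force between the fingers and bowl below 0.1 N), for 0.2 s.
2. the ramrod is 50 to 160 mm into the bore, let go (y of ramrod_tip in the frame of breech between -0.008 and 0.008 m and z of ramrod_tip in the frame of breech between -0.008 and 0.008 m and angle between the x axis of ramrod and the x axis of breech, either way round below 0.12 rad and x of ramrod_tip in the frame of breech between 0.05 and 0.16 m and contact force between the fingers and ramrod below 0.1 N), for 0.2 s.
3. the ramrod is gripped again by its handle before it is home (y of ramrod_tip in the frame of breech between -0.008 and 0.008 m and z of ramrod_tip in the frame of breech between -0.008 and 0.008 m and angle between the x axis of ramrod and the x axis of breech, either way round below 0.12 rad and x of ramrod_tip in the frame of breech between 0.05 and 0.195 m and distance between the grasp point and ramrod_handle below 0.04 m and contact force between the fingers and ramrod above 2 N), for 0.1 s.
4. the ramrod is home and the follower is out in the bowl (y of ramrod_tip in the frame of breech between -0.008 and 0.008 m and z of ramrod_tip in the frame of breech between -0.008 and 0.008 m and angle between the x axis of ramrod and the x axis of breech, either way round below 0.12 rad and x of ramrod_collar in the frame of breech above -0.005 m and horizontal distance between follower_center and bowl_center below 0.045 m and height (world z) of follower_center below 0.045 m), for 0.1 s.
At the end, for the whole second after the job is handed in: The ramrod is in the bore, its collar within 5 mm of the breech; the follower lies in the bowl (centre within 45 mm of the bowl's middle and under 45 mm high); the bowl stands level on the bench within 35 mm of the point under the nose; all at rest and let go (all of step 4 and horizontal distance between bowl_center and under_nose below 0.035 m and height (world z) of bowl_center below 0.029 m and angle between bowl_center's own z axis and vertical below 0.1 rad and linear speed of ramrod below 0.02 m/s and linear speed of follower below 0.05 m/s and contact force between the fingers and anything else below 0.1 N); the robot touches nothing.
It fails at once if a bystander (scraper, rib, roller, die cap, jar or bowl stack) is shifted by more than 30 mm (distance of any of scraper, rib, roller, die_cap, jar, bowl_stack from where it was at the start of the episode above 0.03 m).
It fails at once if the bowl hits the bench hard (dropped or slammed down) (height (world z) of bowl below 0.012 m and linear speed of bowl above 0.5 m/s).
It fails at once if the follower drops on the bench beside the bowl (height (world z) of follower_center below 0.045 m and horizontal distance between follower_center and bowl_center above 0.06 m).
It also fails if it takes over 72 s, if anything falls off the work surface, if the arm or the gripper's body presses on something with over 40 N, if the wrist force passes 120 N, or if a joint passes its speed limit or range.

## Working session

There is one attempt and no reset: what is moved stays moved. The work goes in short steps, Python scripts to look and compute and a tool call to move; the robot and the scene stay as the last step left them, time stands still between calls to the robot, and variables do not carry over. Pictures are saved under pics/ and viewed, and the job is handed in when it is done.

Besides the shell and the picture viewer there is one more tool, called after ">>>" as a command line: name --argument value ..., lists and objects as JSON in quotes. arm_command: Moves the arm, as the interface text tells. Its arguments: {"type":"object","properties":{"rows":{"type":"array","items":{"type":"array","items":{"type":"array","items":{"type":"number"}}}}},"required":["rows"]}

```bash
ls; mkdir -p pics; python3 - <<'E'
from station import *
import cv2,numpy as np
s=state(); print(s)
for n in("scene","top"):
    c=capture(n); cv2.imwrite(f"pics/{n}0.png",c["img"][:,:,::-1]); np.savez(f"{n}0.npz",**c)
    print(n,c["mtx"].round(2).tolist(),c["k1"],np.round(c["R"],4).tolist(),np.round(c["t"],4).tolist())
E
```

```text
pics
{'time': 0.0, 'joints': array([ 1.21340113,  0.43522607,  0.0249368 ,  1.57412286, -0.01162128,
        1.13397399, -0.07510071]), 'joint_vel': array([ 0.00033694,  0.00039595, -0.00070865,  0.00140648,  0.00094714,
        0.00085213, -0.00136363]), 'joint_efforts': array([ 4.68453818e-04, -6.70492673e+01,  1.02537006e+00, -3.16218638e+01,
        1.55474263e-02,  1.24032103e-02,  2.46693298e-05]), 'eef_pos': array([ 0.15737178, -0.60433297,  0.23051365]), 'tool_rot': array([-4.40281469e-04,  7.91201918e-01, -6.11554491e-01, -6.59251702e-04]), 'ft_force': array([-0.0965544 , -0.37064649,  0.45312511]), 'moment': array([-0.07805761,  0.05376891,  0.01737249]), 'gripper_width': 0.9999207896800365}
scene [[405.97, 0.0, 318.85], [0.0, 405.97, 198.32], [0.0, 0.0, 1.0]] -0.02487870216882029 [[0.1613, 0.9869, 0.0022], [0.738, -0.1191, -0.6642], [-0.6553, 0.1087, -0.7475]] [-0.0766, -0.3466, 1.632]
top [[437.59, 0.0, 322.59], [0.0, 437.59, 188.08], [0.0, 0.0, 1.0]] -0.015863901562130803 [[-0.0008, -1.0, 0.0001], [-0.9939, 0.0008, -0.1102], [0.1102, -0.0001, -0.9939]] [-0.0072, 0.5791, 1.3409]
```

View pics/scene0.png

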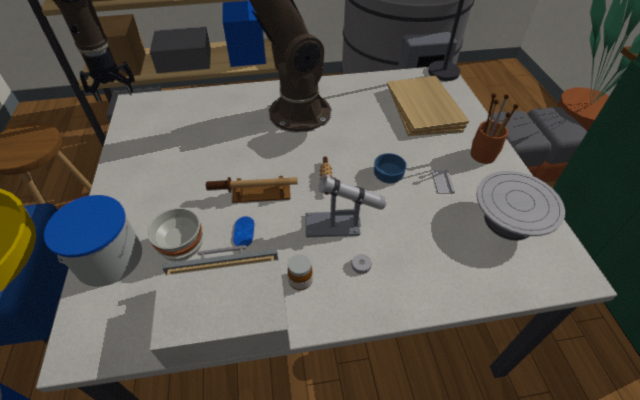

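View pics/top0.png

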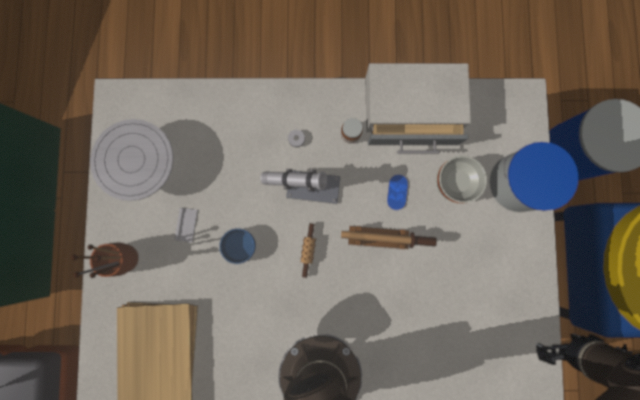

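```bash
cat > h.py <<'E'
import numpy as np,cv2
from scipy.spatial.transform import Rotation as Ro
def load(n): return dict(np.load(n+'.npz'))
def ray(c,px):
    p=(np.array(px,float)-c["mtx"][:2,2])/np.array([c["mtx"][0,0],c["mtx"][1,1]])
    u=p.copy()
    for _ in range(20): u=p/(1+float(c["k1"])*(u@u))
    d=c["R"].T@np.array([u[0],u[1],1.]); o=-c["R"].T@c["t"]; return o,d/np.linalg.norm(d)
def onz(c,px,z):
    o,d=ray(c,px); return o+d*(z-o[2])/d[2]
def proj(c,X):
    X=np.atleast_2d(X)@c["R"].T+c["t"]; u=X[:,:2]/X[:,2:]; r2=(u**2).sum(1,keepdims=True)
    return u*(1+float(c["k1"])*r2)*[c["mtx"][0,0],c["mtx"][1,1]]+c["mtx"][:2,2]
def tri(c1,p1,c2,p2):
    o1,d1=ray(c1,p1);o2,d2=ray(c2,p2)
    A=np.stack([d1,-d2],1); s=np.linalg.lstsq(A,o2-o1,rcond=None)[0]
    a,b=o1+s[0]*d1,o2+s[1]*d2; return (a+b)/2,np.linalg.norm(a-b)
def crop(c,x0,y0,x1,y1,k,fn):
    im=c["img"][y0:y1,x0:x1,::-1]; im=cv2.resize(im,None,fx=k,fy=k,interpolation=cv2.INTER_CUBIC)
    im=cv2.convertScaleAbs(im,alpha=1.3)
    for v in range((x0+19)//20*20,x1,20):
        cv2.line(im,((v-x0)*k,0),((v-x0)*k,6),(0,0,255),1); cv2.putText(im,str(v),((v-x0)*k,16),0,.35,(0,0,255),1)
    for v in range((y0+19)//20*20,y1,20):
        cv2.line(im,(0,(v-y0)*k),(6,(v-y0)*k),(0,0,255),1); cv2.putText(im,str(v),(8,(v-y0)*k+4),0,.35,(0,0,255),1)
    cv2.imwrite(fn,im)
def toolmove(target,yaw=None):
    """print shift in tool axes (cm) and turn (deg) for target TCP; yaw= world angle (deg) of tool x"""
    from station import state
    s=state(); q=s["tool_rot"]; R=Ro.from_quat([q[1],q[2],q[3],q[0]]).as_matrix()
    d=R.T@(np.array(target)-s["eef_pos"])*100
    cur=np.degrees(np.arctan2(R[1,0],R[0,0])); t=None
    if yaw is not None: t=-((yaw-cur+90)%180-90)
    print("pos",s["eef_pos"].round(4),"yaw",cur.round(2),"shift cm",d.round(2),"turn",t, "q7",s["joints"][6].round(2),"open",round(s["gripper_width"],3),"t",s["time"])
E
python3 - <<'E'
from h import *
s=load('scene0');t=load('top0')
crop(s,195,140,455,300,3,'pics/s1.png'); crop(t,210,110,470,290,3,'pics/t1.png')
E
```

```text
(no output)
```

View pics/s1.png

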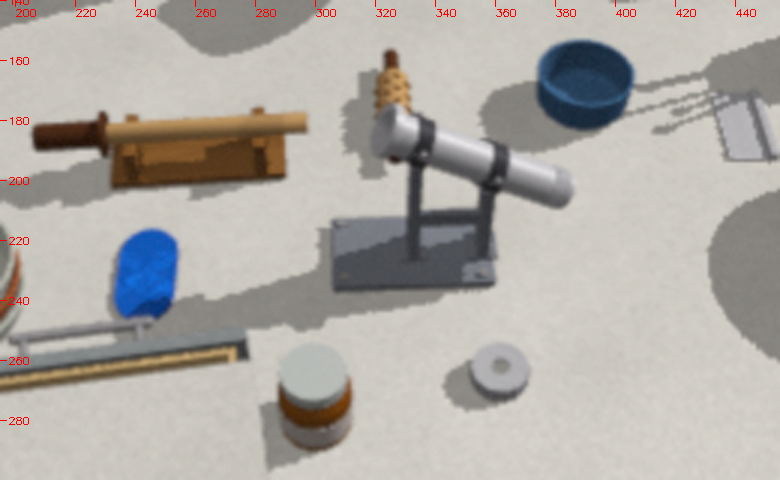

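View pics/t1.png

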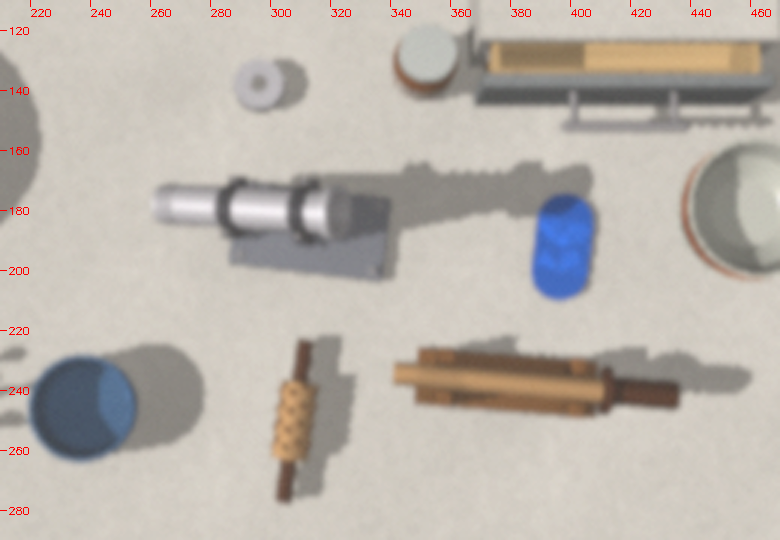

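```bash
python3 - <<'E'
from h import *
s=load('scene0');t=load('top0')
# base corners z=12mm
for n,c,p in [("top nearL",t,(286.3,197.0)),("top nearR",t,(340.3,203.3)),("top farR",t,(340.3,176)),
 ("sc farR",s,(306,236.3)),("sc farL",s,(360,234.8)),("sc nearR",s,(306,213)),]:
    print(n,onz(c,p,.012).round(4))
hsv=cv2.cvtColor(t["img"],cv2.COLOR_RGB2HSV)
def blob(c,lo,hi,box):
    hsv=cv2.cvtColor(c["img"],cv2.COLOR_RGB2HSV); m=cv2.inRange(hsv,lo,hi); k=np.zeros_like(m);x0,y0,x1,y1=box;k[y0:y1,x0:x1]=m[y0:y1,x0:x1]
    cn=max(cv2.findContours(k,cv2.RETR_EXTERNAL,cv2.CHAIN_APPROX_NONE)[0],key=cv2.contourArea); return cn
cn=blob(t,(95,80,40),(120,255,255),(210,220,265,275)); print("bowl top",cv2.minEnclosingCircle(cn),cv2.fitEllipse(cn))
p=cv2.minEnclosingCircle(cn)[0]; e=cv2.fitEllipse(cn); print(onz(t,p,.05),onz(t,e[0],.05))
cn=blob(s,(95,80,40),(120,255,255),(365,145,415,190)); pts=cn[:,0].astype(float)
print("scene bowl x range",pts[:,0].min(),pts[:,0].max(),pts[:,1].min(),pts[:,1].max())
C=onz(t,e[0],.05)
a=np.linspace(0,6.283,200); r=np.stack([C[0]+.055*np.cos(a),C[1]+.055*np.sin(a),0*a+.05],1)
q=proj(s,r);print("pred",q.min(0),q.max(0)); q=proj(t,r);print("pred top",q.min(0),q.max(0), cn.shape)
E
```

```text
top nearL [0.5529 0.1076 0.012 ]
top nearR [ 0.5327 -0.0638  0.012 ]
top farR [ 0.6201 -0.0643  0.012 ]
sc farR [ 0.6235 -0.063   0.012 ]
sc farL [0.6438 0.0969 0.012 ]
sc nearR [ 0.5345 -0.0504  0.012 ]
bowl top ((246.5, 243.5), 12.747649192810059) ((247.53125, 243.36473083496094), (11.40207290649414, 22.830358505249023), 169.69752502441406)
[0.40690677 0.22494535 0.05      ] [0.40731667 0.2217987  0.05      ]
scene bowl x range 375.0 405.0 154.0 182.0
pred [364.74891334 155.43166338] [397.89379375 178.40393614]
pred top [229.55110608 225.31036387] [265.52132045 261.57221656] (87, 1, 2)
```

```bash
cat > ext.py <<'E'
from h import *
s=load('scene0');t=load('top0')
a=np.deg2rad(28)
def bframe(xe): # xe level dir
    x=np.array([xe[0]*np.cos(a),xe[1]*np.cos(a),-np.sin(a)]); y=np.array([-xe[1],xe[0],0.]); return x,y,np.cross(x,y)
E
python3 - <<'E'
from ext import *
# nose centre: left end of barrel in top; try cast with lateral line
xe=np.array([.122,.9925]);xe/=np.linalg.norm(xe); O=np.array([.5953,.0766])
x,y,z=bframe(xe)
# project flange circle (r26 at breech) and nose circle (r20) for a range of nose offsets
th=np.linspace(0,2*np.pi,60)
for off in(.0,.02,.04,.06):
    N=np.r_[O+xe*off,.095]; B=N-.2*x
    for n,P,r in(("nose",N,.02),("breech",B,.026)):
        ring=P+r*(np.outer(np.cos(th),y)+np.outer(np.sin(th),z))
        for cn,c in(("sc",s),("top",t)):
            q=proj(c,ring); print(off,n,cn,q.min(0).round(1),q.max(0).round(1))
    print(B)
def blob(c,lo,hi,box):
    hsv=cv2.cvtColor(c["img"],cv2.COLOR_RGB2HSV); m=cv2.inRange(hsv,lo,hi); k=np.zeros_like(m);x0,y0,x1,y1=box;k[y0:y1,x0:x1]=m[y0:y1,x0:x1]
    return np.concatenate(cv2.findContours(k,cv2.RETR_EXTERNAL,cv2.CHAIN_APPROX_NONE)[0])
for c,b in((t,(212,222,262,272)),(s,(365,145,415,190))):
  for sat in(70,100):
    for v in (0,):
        p=blob(c,(90,sat,0),(125,255,255),b)[:,0]; print(sat,p.min(0),p.max(0),len(p))
crop(t,215,160,365,280,5,'pics/t2.png')
crop(s,295,140,425,250,6,'pics/s2.png')
E
```

```text
0.0 nose sc [348.  198.8] [355.3 212. ]
0.0 nose top [290.9 173.7] [298.  187.1]
0.0 breech sc [285.1 175.6] [293.1 193.9]
0.0 breech top [351.4 174.4] [359.1 193.1]
[ 0.57375544 -0.09867033  0.18889431]
0.02 nose sc [354.8 198.6] [362.3 211.8]
0.02 nose top [284.2 172.9] [291.5 186.3]
0.02 breech sc [292.3 175.4] [300.6 193.7]
0.02 breech top [344.1 173.5] [352.1 192.2]
[ 0.57619551 -0.07881974  0.18889431]
0.04 nose sc [361.5 198.4] [369.2 211.6]
0.04 nose top [277.5 172.1] [285.  185.5]
0.04 breech sc [299.5 175.2] [308.1 193.5]
0.04 breech top [336.8 172.7] [345.1 191.3]
[ 0.57863558 -0.05896915  0.18889431]
0.06 nose sc [368.3 198.2] [376.1 211.4]
0.06 nose top [270.8 171.3] [278.4 184.7]
0.06 breech sc [306.8 175. ] [315.5 193.3]
0.06 breech top [329.5 171.8] [338.1 190.5]
[ 0.58107565 -0.03911855  0.18889431]
70 [226 230] [254 258] 98
100 [244 235] [252 252] 63
70 [375 154] [405 182] 88
100 [375 154] [405 182] 85
```

View pics/t2.png

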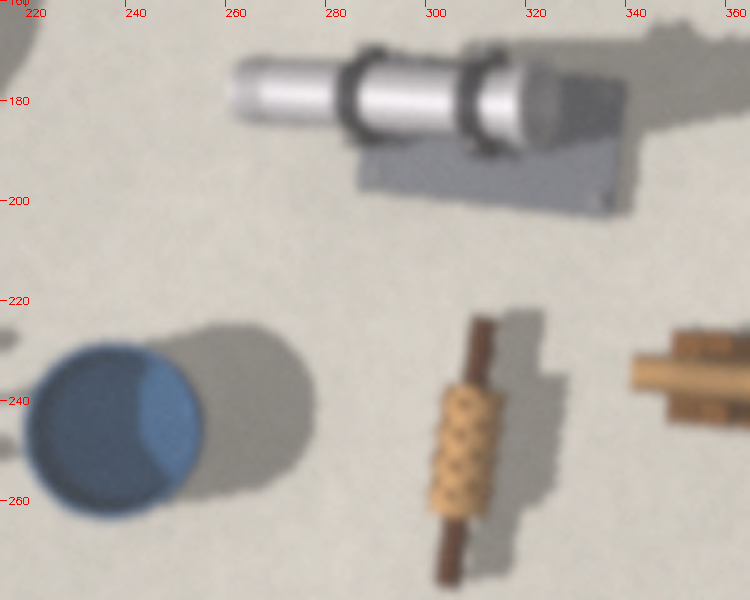

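View pics/s2.png

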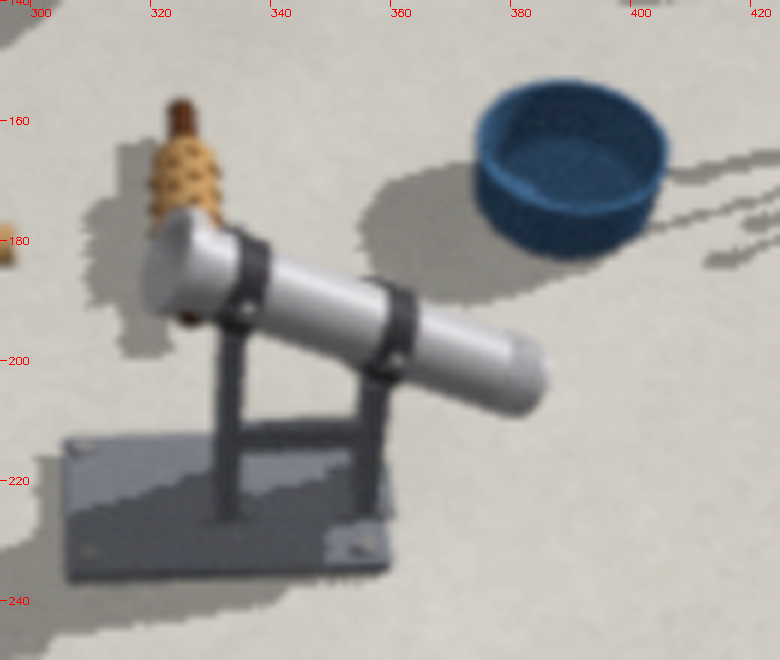

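```bash
python3 - <<'E'
from ext import *
g=lambda c:cv2.cvtColor(c["img"],cv2.COLOR_RGB2GRAY)
gt,gs=g(t),g(s)
print("top cols 266,272,276,294,300,304 rows 164-192")
for col in(266,272,276,294,300,304,317,321): print(col,gt[164:194,col].tolist())
print("scene cols rows 172-215")
for col in (341,345,349,368,372,376,380): print(col,gs[174:214,col].tolist())
print("scene rows, cols 310-335")
for r in (180,184,188): print(r,gs[r,312:336].tolist())
for r in (198,202,205): print(r,gs[r,372:396].tolist())
E
```

```text
top cols 266,272,276,294,300,304 rows 164-192
266 [159, 157, 158, 158, 157, 155, 145, 125, 113, 117, 127, 139, 148, 155, 155, 152, 143, 136, 126, 121, 126, 143, 153, 154, 155, 155, 156, 156, 154, 155]
272 [160, 160, 157, 157, 157, 158, 152, 138, 123, 125, 136, 146, 159, 173, 181, 179, 165, 152, 140, 129, 130, 139, 150, 155, 157, 156, 157, 158, 157, 156]
276 [160, 160, 158, 159, 159, 158, 153, 139, 124, 123, 133, 145, 157, 173, 182, 182, 171, 154, 144, 134, 128, 137, 150, 154, 155, 155, 155, 155, 155, 155]
294 [157, 158, 157, 158, 152, 137, 112, 98, 97, 109, 124, 135, 146, 159, 174, 185, 184, 175, 160, 148, 134, 119, 99, 83, 81, 92, 100, 106, 106, 107]
300 [158, 158, 157, 157, 154, 150, 132, 106, 95, 103, 118, 131, 143, 154, 168, 182, 186, 180, 165, 152, 139, 124, 108, 99, 103, 105, 106, 107, 106, 106]
304 [157, 158, 158, 159, 158, 154, 142, 118, 98, 99, 113, 128, 136, 146, 155, 167, 174, 168, 158, 146, 138, 128, 110, 102, 102, 106, 106, 108, 107, 105]
317 [157, 158, 153, 142, 124, 109, 101, 99, 99, 105, 119, 131, 140, 146, 154, 164, 172, 174, 169, 160, 150, 142, 135, 123, 107, 90, 82
[... 1556 characters left out ...]
0-335
180 [104, 104, 103, 102, 103, 106, 103, 99, 88, 81, 75, 71, 68, 72, 91, 144, 168, 174, 171, 167, 164, 155, 115, 67]
184 [104, 102, 102, 104, 104, 103, 98, 88, 86, 84, 84, 81, 80, 86, 99, 109, 115, 119, 124, 128, 133, 136, 102, 60]
188 [102, 103, 104, 104, 104, 102, 93, 86, 86, 84, 85, 82, 74, 70, 70, 71, 70, 73, 76, 78, 73, 58, 37, 34]
198 [133, 138, 144, 151, 157, 161, 166, 167, 147, 136, 139, 141, 142, 149, 156, 155, 156, 157, 157, 156, 155, 156, 157, 157]
202 [81, 85, 90, 94, 97, 104, 105, 107, 112, 113, 115, 116, 119, 129, 146, 155, 156, 156, 156, 157, 157, 157, 156, 156]
205 [64, 63, 63, 62, 64, 68, 71, 76, 79, 82, 81, 86, 94, 118, 147, 156, 158, 160, 159, 158, 157, 158, 157, 156]
```

```bash
cat >> ext.py <<'E'
from scipy.optimize import least_squares
top_e=[((266,170.5),1),((272,171),1),((276,171.05),1),((300,170.3),1),((266,184.5),-1),((272,185.1),-1),((276,185.2),-1)]
sc_e=[((341,196.2),1),((345,197.7),1),((349,199.),1),((368,205.25),1),((372,206.7),1),((376,208.05),1)]
E
python3 - <<'E'
from ext import *
def geom(p):
    yaw,lx=p; xe=np.array([np.cos(yaw),np.sin(yaw)]); x,y,z=bframe(xe)
    return xe,x,y,z
def dist(o,d,A,x):
    n=np.cross(d,x); return np.dot(o-A,n)/np.linalg.norm(n)
def res(p,full=False):
    yaw,nx,ny=p[0],p[1],0.167
    # nose point at y=.167 fixed along, x unknown, z .095
    xe,x,y,z=geom((yaw,0)); A=np.array([nx,ny,.095]); out=[]
    for c,es in((t,top_e),(s,sc_e)):
        for px,sg in es:
            o,d=ray(c,px); out.append(abs(dist(o,d,A,x))-.02)
    return np.array(out)
r=least_squares(res,[np.deg2rad(83),.605]); print(np.rad2deg(r.x[0]),r.x,(r.fun*1000).round(1))
E
```

```text
83.48141272242144 [1.45702552 0.60338347] [ 1.9  1.1  1.3  5.8 -0.1  0.8  0.4 -2.9 -2.4 -2.4 -2.4 -2.1 -2. ]
```

```bash
cat >> ext.py <<'E'
th=np.linspace(0,2*np.pi,120)
top_e.pop(3)
def dist(o,d,A,x):
    n=np.cross(d,x); return abs(np.dot(o-A,n)/np.linalg.norm(n))
def res(p):
    yaw,nx,ny=p; xe=np.array([np.cos(yaw),np.sin(yaw)]); x,y,z=bframe(xe); A=np.array([nx,ny,.095]); out=[]
    for c,es in((t,top_e),(s,sc_e)):
        for px,sg in es:
            o,d=ray(c,px); out.append(dist(o,d,A,x)-.02)
    ring=lambda P,r:P+r*(np.outer(np.cos(th),y)+np.outer(np.sin(th),z))
    B=A-.2*x
    k=.0025
    out+=[(proj(s,ring(B,.026))[:,0].min()-318.3)*k,(proj(t,ring(B,.026))[:,0].max()-327)*k,(proj(s,ring(A,.02))[:,0].max()-385.6)*k,(proj(t,ring(A,.02))[:,0].min()-260.8)*k]
    out+=[(np.degrees(yaw)-83.0)*.0017]
    return np.array(out)
def solve():
    r=least_squares(res,[np.deg2rad(83),.605,.167]); yaw=r.x[0]; xe=np.array([np.cos(yaw),np.sin(yaw)]); x,y,z=bframe(xe); N=np.r_[r.x[1:],.095]
    return r,xe,x,y,z,N,N-.2*x
E
python3 - <<'E'
from ext import *
r,xe,x,y,z,N,B=solve(); print(np.degrees(r.x[0]),(r.fun*1000).round(1),"N",N,"B",B,"under",N[:2]+.023*xe)
hs=cv2.cvtColor(t["img"],cv2.COLOR_RGB2GRAY)
for c,n,rc in((t,"top",(246,220)),):
    print(hs[246,212:264].tolist()); print(hs[222:270,237].tolist())
E
```

```text
82.11168893161084 [ 1.8  1.4  2.  -0.   0.3 -0.3 -0.9 -0.6 -0.8 -1.8 -1.6 -1.7 -0.9 -0.
  2.8 -1.5 -1.5] N [0.60361227 0.16740071 0.095     ] B [ 0.57937669 -0.00751783  0.18889431] under [0.60676884 0.19018307]
[141, 138, 138, 141, 144, 148, 143, 121, 87, 66, 60, 57, 61, 62, 64, 64, 65, 63, 65, 65, 65, 65, 66, 65, 66, 66, 65, 66, 65, 67, 71, 79, 83, 85, 85, 83, 83, 86, 85, 84, 84, 84, 79, 81, 95, 101, 102, 103, 103, 102, 103, 103]
[156, 157, 158, 159, 156, 144, 119, 89, 68, 62, 62, 65, 64, 64, 65, 65, 67, 67, 66, 66, 66, 66, 65, 66, 66, 66, 66, 65, 64, 65, 65, 65, 64, 65, 66, 66, 64, 61, 58, 61, 76, 104, 132, 151, 157, 156, 156, 154]
```

```bash
python3 - <<'E'
from ext import *
C=onz(t,(237.6,245.9),.05); print("bowl",C, onz(t,(219.6,245.9),.05)-onz(t,(255.7,245.9),.05))
a=np.linspace(0,6.283,200); r=np.stack([C[0]+.055*np.cos(a),C[1]+.055*np.sin(a),0*a+.05],1)
q=proj(s,r);print("pred sc rim",q.min(0),q.max(0))
r,xe,x,y,z,N,B=solve()
yaw=np.degrees(r.x[0]); u=N[:2]+.023*xe
G=C[:2]+.0525*xe; print("grasp",G,"yaw",yaw)
toolmove([G[0],G[1],.15],yaw)
P=u+.0525*xe; print("place",P,"shift",P-G)
# ramrod: tip, handle end
for n,p,zz in(("tip",(341,234.5),.057),("collar",(411.5,240),.057),("end",(436.5,241.3),.057)): print(n,onz(t,p,zz))
for n,p,zz in(("tip",(297.5,180.5),.057),("collar",(229,183.5),.057),("end",(206,185.3),.057)): print(n,onz(s,p,zz))
E
```

```text
bowl [0.39963267 0.25202466 0.05      ] [5.68053779e-07 1.10381807e-01 0.00000000e+00]
pred sc rim [372.97242127 153.00324859] [405.9455999  175.69188512]
grasp [0.4068379  0.30402788] yaw 82.11168893161084
pos [ 0.1574 -0.6044  0.2306] yaw -75.4 shift cm [-81.61 -47.03   8.17] turn 22.48390810808064 q7 -0.08 open 1.003 t 0.1
place [0.61397407 0.24218629] shift [ 0.20713617 -0.06184159]
tip [ 0.4340589  -0.06361838  0.057     ]
collar [ 0.41714832 -0.27807517  0.057     ]
end [ 0.41308989 -0.35417587  0.057     ]
tip [ 0.43369628 -0.06253207  0.057     ]
collar [ 0.4121176  -0.27923007  0.057     ]
end [ 0.40841437 -0.35143548  0.057     ]
```

```bash
python3 - <<'E'
from h import *
for W in([.46,-.15,.25],[.407,.304,.2]): toolmove(W,82)
E
```

```text
pos [ 0.1574 -0.6044  0.2306] yaw -75.4 shift cm [-36.35 -40.74  -1.9 ] turn 22.595597039691484 q7 -0.08 open 1.003 t 0.1
pos [ 0.1574 -0.6044  0.2306] yaw -75.4 shift cm [-81.61 -47.05   3.17] turn 22.595597039691484 q7 -0.08 open 1.003 t 0.1
```

>>> arm_command --rows '[[[0.6,-10,-11,-1,-7],[0.6,-14,-15,-1.9,-14],[0.6,-17,-19,-1.9,-21],[0.6,-20,-23,-1.9,-28],[0.6,-23,-27,-1.9,-35],[0.6,-26,-31,-1.9,-42],[0.6,-29,-34,-1.9,-49],[0.6,-32.5,-37,-1.9,-56],[0.6,-36.3,-40.7,-1.9,-63],[0.6,-40,-41.2,-1.9,-70],[0.6,-44,-41.8,-1.9,-77],[0.6,-48,-42.3,-1.9,-84],[0.6,-52,-43,-1.9,-91],[0.6,-56,-43.5,-1.9,-98],[0.6,-60,-44,-1.5,-105],[0.6,-64,-44.5,-1,-112],[0.6,-68,-45,0,-119],[0.6,-72,-45.6,1,-126],[0.6,-76,-46.2,2,-133],[0.6,-80,-46.9,3.2,-140]]]'

```text
time: 1.77
eef_pos: [0.4175, 0.1541, 0.2245]
tool_rot: [0.0, 0.844, 0.537, 0.0]
ft_force: [1.6, -0.9, -0.2]
gripper_width: 0.601
```

```bash
python3 - <<'E'
from h import *
toolmove([.407,.304,.10],82.5); toolmove([.407,.304,.024],82.5)
E
```

```text
pos [0.4175 0.1541 0.2245] yaw 64.9 shift cm [13.12 -7.32 12.44] turn -17.600641353401627 q7 0.42 open 0.601 t 1.7667
pos [0.4175 0.1541 0.2245] yaw 64.9 shift cm [13.12 -7.33 20.04] turn -17.600641353401627 q7 0.42 open 0.601 t 1.7667
```

>>> arm_command --rows '[[[0.6,3.5,-2,2,-6],[0.6,7,-4,4,-12],[0.6,10,-5.6,6,-17.6],[0.6,13.1,-7.3,8,-17.6],[0.6,13.1,-7.3,12.4,-17.6],[0.6,13.1,-7.3,12.4,-17.6]]]'

```text
time: 2.27
eef_pos: [0.405, 0.3024, 0.0952]
tool_rot: [-0.001, 0.752, 0.659, -0.003]
ft_force: [-0.9, -2.0, -1.0]
gripper_width: 0.603
```

```bash
python3 - <<'E'
from h import *
from station import *
toolmove([.407,.304,.024],82.5)
for n in("scene","top"):
    c=capture(n); np.savez(n+"1.npz",**c)
crop(load("scene1"),340,90,470,200,6,"pics/s3.png"); crop(load("top1"),170,180,300,280,6,"pics/t3.png")
E
```

```text
pos [0.405  0.3024 0.0952] yaw 82.43 shift cm [0.21 0.22 7.12] turn -0.07225912367962906 q7 0.19 open 0.603 t 2.2667
```

View pics/s3.png

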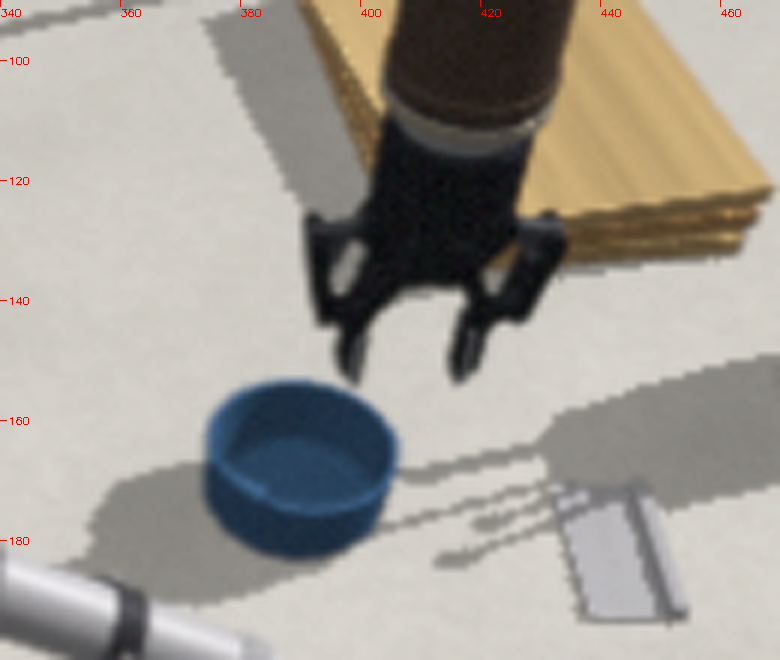

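View pics/t3.png

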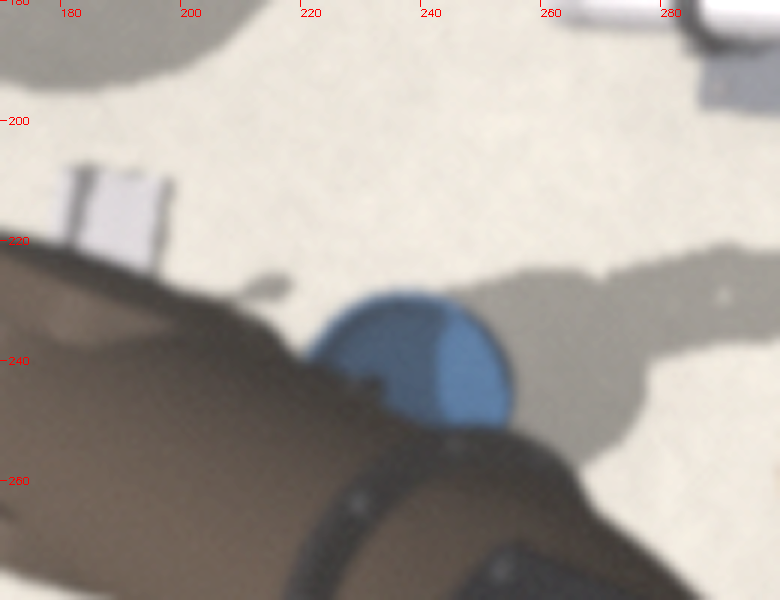

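>>> arm_command --rows '[[[0.5,0.2,0.2,2.5,0],[0.5,0.2,0.2,5,0],[0.5,0.2,0.2,6.5,0],[0.5,0.2,0.2,7.1,0],[0.5,0.2,0.2,7.1,0],[0.3,0.2,0.2,7.1,0],[0,0.2,0.2,7.1,0],[0,0.2,0.2,7.1,0],[0,0.2,0.2,7.1,0],[0,0.2,0.2,7.1,0],[0,0.2,0.2,7.1,0],[0,0.2,0.2,7.1,0]]]'

```text
time: 3.37
eef_pos: [0.4111, 0.3042, 0.0309]
tool_rot: [0.0, 0.754, 0.657, 0.001]
ft_force: [-0.5, -0.0, 8.9]
gripper_width: 0.048
```

>>> arm_command --rows '[[[0,0,0,-0.5,0],[0,0,0,-1.2,0],[0,0,0,-2,0],[0,0,0,-2.5,0],[0,0,0,-2.5,0]]]'

```text
time: 3.78
eef_pos: [0.411, 0.3044, 0.0559]
tool_rot: [-0.0, 0.754, 0.657, 0.001]
ft_force: [-0.4, 0.1, -1.3]
gripper_width: 0.044
```

```bash
python3 - <<'E'
from h import *
from station import *
toolmove([.614,.246,.049],82.5)
for n in("scene","top"):
    c=capture(n); np.savez(n+"2.npz",**c)
crop(load("scene2"),340,90,470,200,6,"pics/s4.png")
E
```

```text
pos [0.411  0.3044 0.0559] yaw 82.19 shift cm [-3.02 20.9   0.71] turn -0.31479477625775587 q7 0.13 open 0.044 t 3.7833
```

View pics/s4.png

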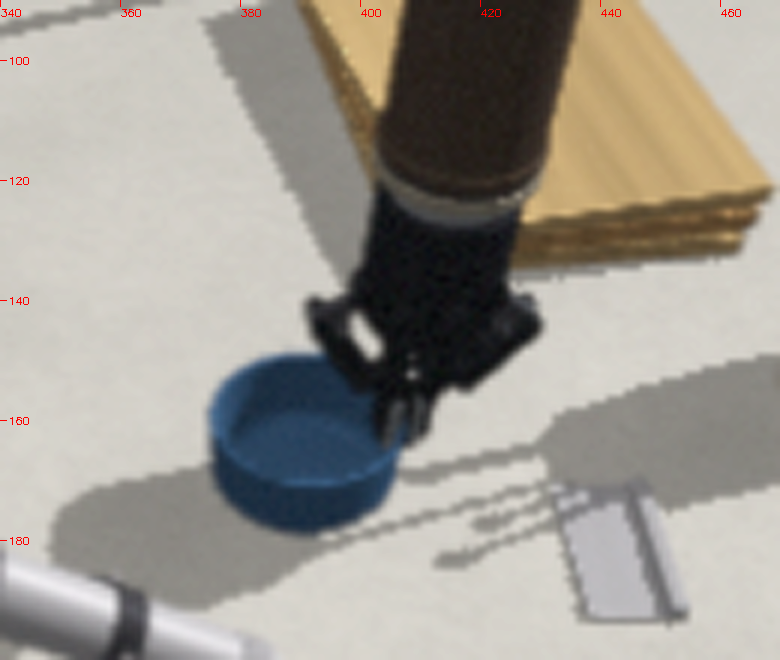

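```bash
python3 - <<'E'
from h import *
toolmove([.611,.285,.043],82.2);toolmove([.617,.2475,.0385],82.2)
E
```

```text
pos [0.4107 0.3038 0.0547] yaw 82.18 shift cm [ 0.86 20.1   1.19] turn -0.01878426716676529 q7 0.13 open 0.04 t 3.8833
pos [0.4107 0.3038 0.0547] yaw 82.18 shift cm [-2.77 21.21  1.63] turn -0.01878426716676529 q7 0.13 open 0.04 t 3.8833
```

>>> arm_command --rows '[[[0,0,1.5,0.2,0],[0,0,4,0.5,0],[0,0.2,7,0.8,0],[0,0.4,10,1.1,0],[0,0.6,13,1.2,0],[0,0.8,16,1.2,0],[0,0.8,18.5,1.2,0],[0,0.8,20,1.2,0],[0,0.3,20.6,1.4,0],[0,-0.7,21,1.6,0],[0,-1.8,21.2,1.6,0],[0,-2.5,21.2,1.6,0],[0,-2.8,21.2,1.6,0],[0,-2.8,21.2,1.6,0],[0,-2.8,21.2,1.6,0]]]'

```text
time: 5.13
eef_pos: [0.6162, 0.2472, 0.0388]
tool_rot: [0.0, 0.753, 0.657, 0.0]
ft_force: [-0.0, 0.4, -1.0]
gripper_width: 0.041
```

```bash
python3 - <<'E'
from h import *
from station import *
toolmove([.617,.2475,.0295],82.2);print(state()["ft_force"])
for n in("scene","top"):
    c=capture(n); np.savez(n+"3.npz",**c)
crop(load("scene3"),330,130,460,240,6,"pics/s5.png")
crop(load("top3"),170,130,320,240,5,"pics/t5.png")
E
```

```text
pos [0.6162 0.2472 0.0388] yaw 82.22 shift cm [0.04 0.07 0.93] turn 0.01792344855859085 q7 0.48 open 0.041 t 5.1333
[-0.03539712  0.38569354 -1.02450009]
```

View pics/s5.png

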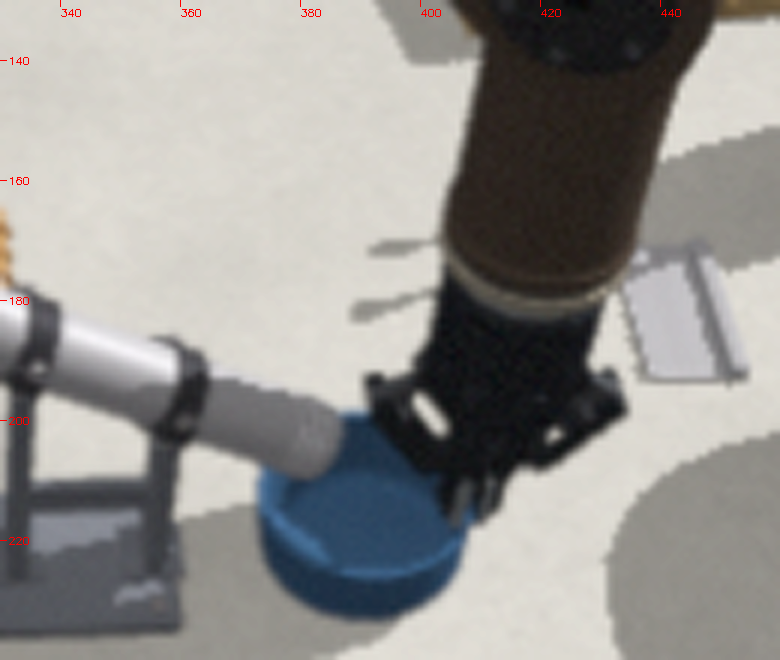

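View pics/t5.png

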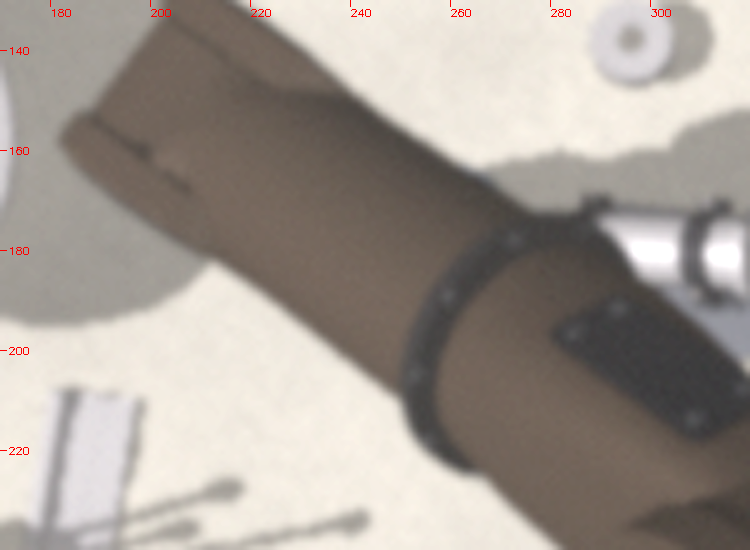

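>>> arm_command --rows '[[[0,0,0,0.2,0],[0,0,0,0.4,0],[0,0,0,0.6,0],[0,0,0,0.75,0],[0,0,0,0.85,0],[0,0,0,0.9,0],[0,0,0,0.9,0]]]'

```text
time: 5.82
eef_pos: [0.6172, 0.2504, 0.0314]
tool_rot: [-0.001, 0.753, 0.658, 0.002]
ft_force: [-0.5, 4.9, 12.8]
gripper_width: 0.041
```

>>> arm_command --rows '[[[0.1,0,0,0,0],[0.14,0,0,0,0],[0.14,0,0,0,0],[0.14,0,0,0,0],[0.14,0,0,0,0]]]'

```text
time: 6.23
eef_pos: [0.6166, 0.247, 0.0291]
tool_rot: [-0.0, 0.754, 0.657, -0.0]
ft_force: [-0.5, 0.5, -0.2]
gripper_width: 0.139
```

```bash
python3 - <<'E'
from h import *
from station import *
toolmove([.617,.2475,.0295],82.2);print(state()["ft_force"])
c=capture("scene"); np.savez("scene4.npz",**c)
crop(load("scene4"),330,130,460,240,6,"pics/s6.png")
E
```

```text
pos [0.6166 0.247  0.0291] yaw 82.19 shift cm [ 0.05  0.04 -0.04] turn -0.009897708446260367 q7 0.48 open 0.139 t 6.2333
[-0.54505965  0.47558847 -0.19926768]
```

View pics/s6.png

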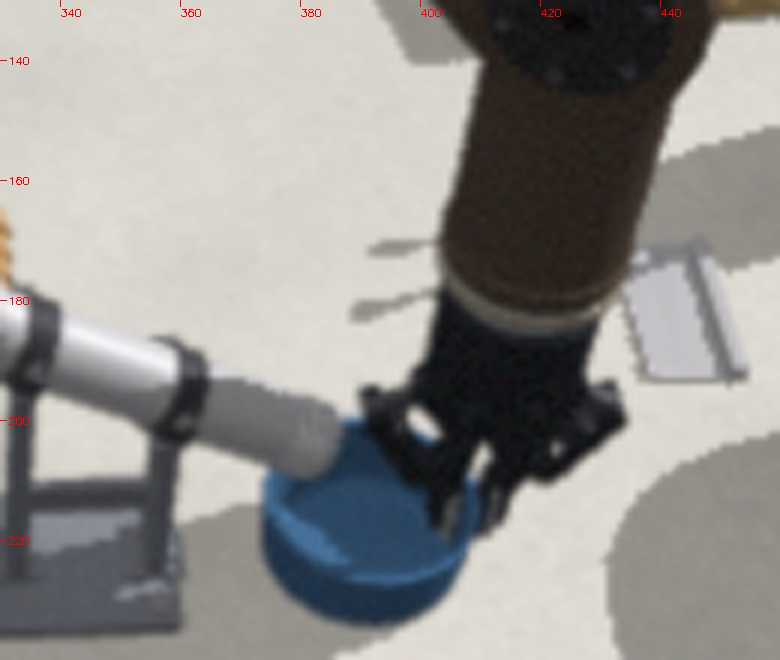

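>>> arm_command --rows '[[[0.14,0,0,-1,0],[0.14,0,0,-3,0],[0.14,0,0,-5,0],[0.14,0,0,-8,0],[0.14,0,0,-12,0],[0.14,0,0,-16,0],[0.14,0,0,-20,0],[0.14,0,-3,-23,0],[0.14,0,-7,-24,7],[0.14,0,-11,-24,14],[0.14,0,-15,-24,21],[0.3,0,-18.5,-24,28],[0.5,0,-20,-24,35],[0.8,-4,-20,-24,42],[0.8,-8,-20,-24,49],[0.8,-12,-20,-24,56],[0.8,-12,-20,-24,63],[0.8,-12,-20,-24,70]]]'

```text
time: 7.78
eef_pos: [0.4019, 0.1525, 0.2701]
tool_rot: [0.001, 0.995, 0.101, 0.0]
ft_force: [-0.5, -0.2, 1.1]
gripper_width: 0.803
```

```bash
python3 - <<'E'
from h import *
from station import *
toolmove([.4134,-.317,.2],-4.6)
for n in("scene","top"):
    c=capture(n); np.savez(n+"5.npz",**c)
crop(load("scene5"),330,130,460,240,6,"pics/s7.png")
crop(load("top5"),190,130,340,240,5,"pics/t7.png")
E
```

```text
pos [0.4019 0.1525 0.2701] yaw 11.57 shift cm [-8.3  46.22  7.09] turn 16.17159310748596 q7 -0.39 open 0.803 t 7.7833
```

View pics/s7.png

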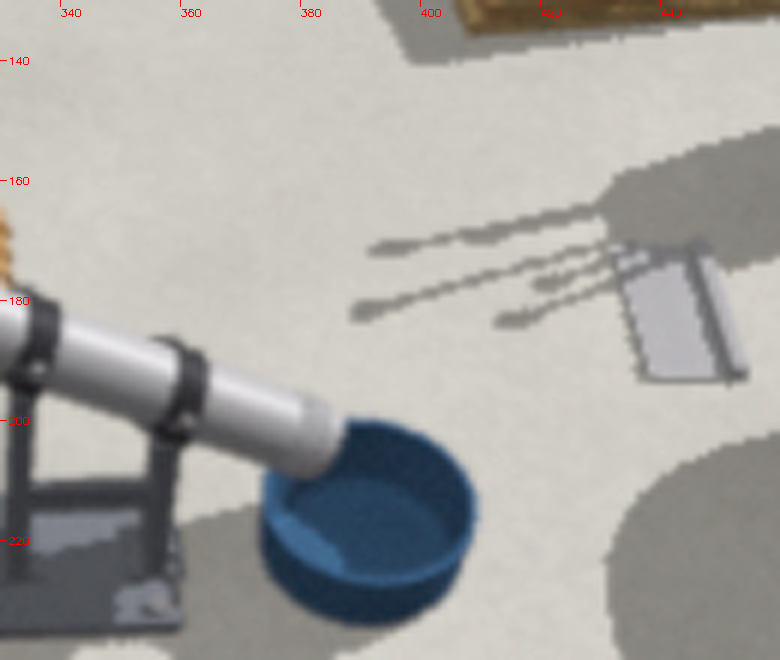

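View pics/t7.png

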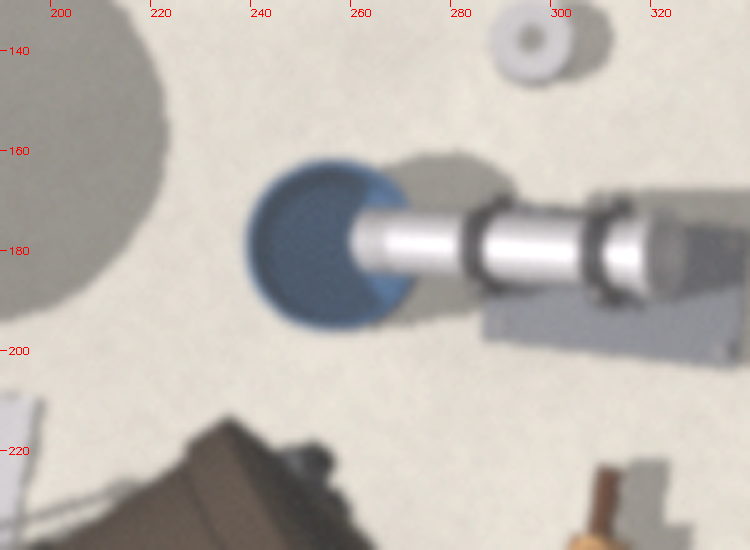

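```bash
python3 - <<'E'
from ext import *
C=onz(t,(257,179),.05); r,xe,x,y,z,N,B=solve(); u=N[:2]+.023*xe; print(C,u,C[:2]-u,np.linalg.norm(C[:2]-u))
E
```

```text
[0.60561337 0.1959125  0.05      ] [0.60676884 0.19018307] [-0.00115547  0.00572943] 0.00584478031333655
```

>>> arm_command --rows '[[[0.8,0,3.5,0,4],[0.8,0,7,0,8],[0.8,-0.5,11,0,12],[0.8,-1,15,0,16.2],[0.8,-2,19,1,16.2],[0.8,-3,23,2,16.2],[0.8,-4,27,3,16.2],[0.8,-5,31,4,16.2],[0.8,-6,35,5,16.2],[0.8,-7,39,6,16.2],[0.8,-8,43,7,16.2],[0.8,-8.3,45.5,10,16.2],[0.8,-8.3,46.2,12,16.2],[0.8,-8.3,46.2,13,16.2],[0.8,-8.3,46.2,13,16.2]]]'

```text
time: 9.13
eef_pos: [0.4177, -0.3121, 0.1373]
tool_rot: [-0.002, 0.999, -0.033, -0.002]
ft_force: [-0.8, 0.2, 0.0]
gripper_width: 0.794
```

```bash
python3 - <<'E'
from h import *
from station import *
toolmove([.4134,-.317,.038],-4.6)
for n in("scene","top"):
    c=capture(n); np.savez(n+"6.npz",**c)
crop(load("scene6"),170,100,330,220,5,"pics/s8.png")
crop(load("top6"),320,180,470,300,5,"pics/t8.png")
E
```

```text
pos [ 0.4177 -0.3121  0.1373] yaw -3.8 shift cm [-0.36  0.55  9.93] turn 0.7991567322727064 q7 0.34 open 0.794 t 9.1333
```

View pics/s8.png

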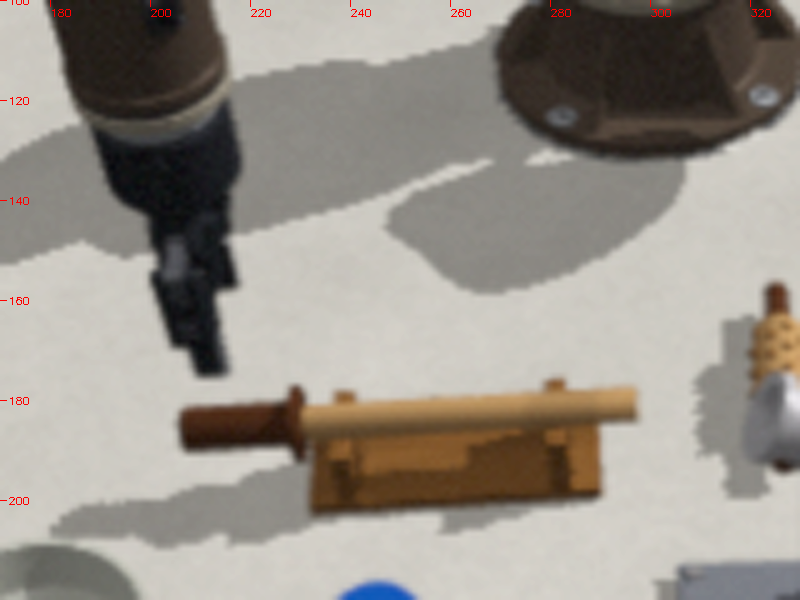

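View pics/t8.png

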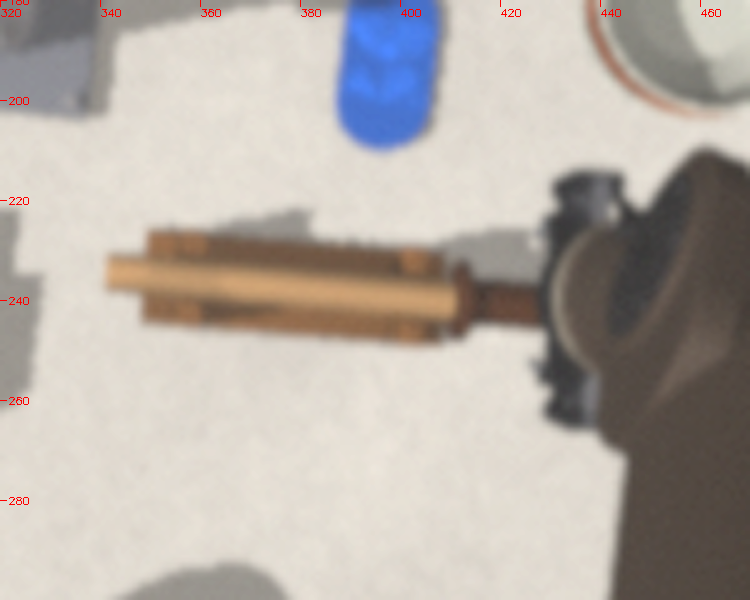

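>>> arm_command --rows '[[[0.8,0,0,2.5,0],[0.8,0,0,4,0],[0.8,0,0,4,0]]]'

```text
time: 9.48
eef_pos: [0.4185, -0.3117, 0.0989]
tool_rot: [-0.001, 0.999, -0.033, -0.001]
ft_force: [-0.7, -0.1, -0.0]
gripper_width: 0.8
```

```bash
python3 - <<'E'
from h import *
toolmove([.4134,-.317,.036],-4.6)
E
```

```text
pos [ 0.4185 -0.3117  0.0989] yaw -3.8 shift cm [-0.46  0.57  6.29] turn 0.799105040544859 q7 0.32 open 0.8 t 9.4833
```

>>> arm_command --rows '[[[0.8,-0.5,0.6,2,0.8],[0.8,-0.5,0.6,4.5,0.8],[0.8,-0.5,0.6,6,0.8],[0.8,-0.5,0.6,6.2,0.8],[0.5,-0.5,0.6,6.2,0.8],[0,-0.5,0.6,6.2,0.8],[0,-0.5,0.6,6.2,0.8],[0,-0.5,0.6,6.2,0.8],[0,-0.5,0.6,6.2,0.8],[0,-0.5,0.6,6.2,0.8],[0,-0.5,0.6,6.2,0.8],[0,-0.5,0.6,6.2,0.8]]]'

```text
time: 10.48
eef_pos: [0.4141, -0.3198, 0.038]
tool_rot: [0.0, 0.999, -0.042, 0.001]
ft_force: [2.2, -1.2, 4.2]
gripper_width: 0.33
```

>>> arm_command --rows '[[[0,0,0,-1,0],[0,0,0,-3,0],[0,0,0,-6,0],[0,0,0,-8,0],[0,0,0,-8,0],[0,0,0,-8,0]]]'

```text
time: 10.98
eef_pos: [0.413, -0.3195, 0.1184]
tool_rot: [0.0, 0.999, -0.042, 0.0]
ft_force: [-0.5, 0.8, -2.0]
gripper_width: 0.335
```

```bash
python3 - <<'E'
from h import *
from station import *
toolmove([.4134,-.317,.2],-4.6); print(state()["moment"],state()["ft_force"])
for n in("scene","top"):
    c=capture(n); np.savez(n+"7.npz",**c)
crop(load("scene7"),170,100,330,220,5,"pics/s9.png")
crop(load("top7"),320,180,470,300,5,"pics/t9.png")
E
```

```text
pos [ 0.413  -0.3195  0.1184] yaw -4.81 shift cm [ 0.02 -0.25 -8.16] turn -0.21141965723650458 q7 0.33 open 0.335 t 10.9833
[-0.13273913  0.05365261 -0.01591108] [-0.46686297  0.8042742  -2.03985508]
```

View pics/s9.png

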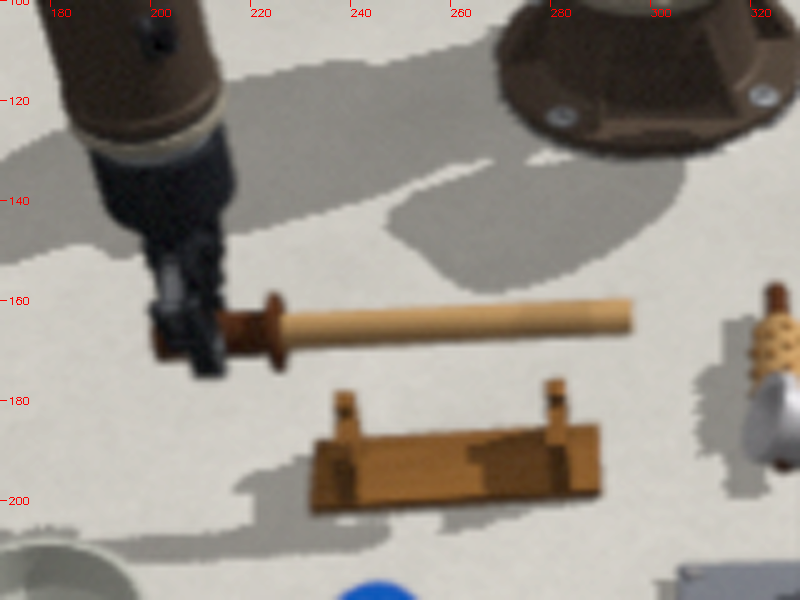

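View pics/t9.png

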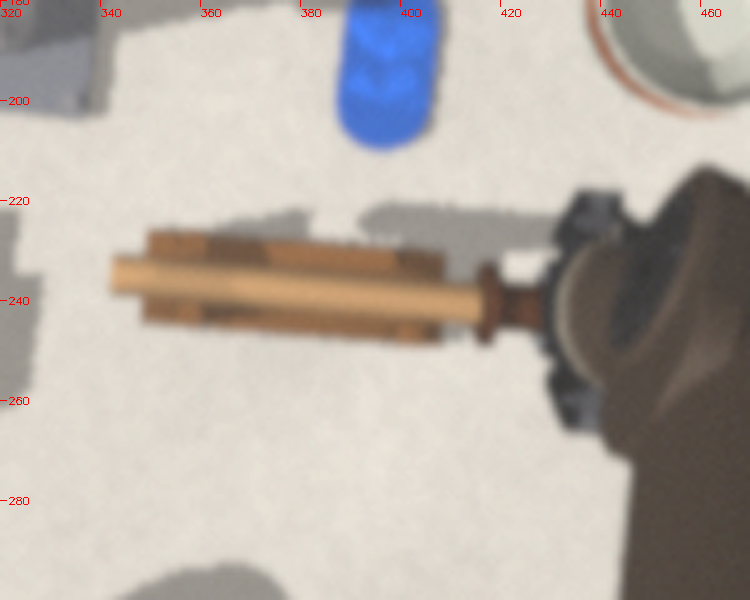

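```bash
python3 - <<'E'
from ext import *
s7=load('scene7');t7=load('top7')
T,e=tri(s7,(296.3,163.2),t7,(341.7,235.3)); Cc,e2=tri(s7,(225.8,166.3),t7,(416.,240.6)); print(T,e,Cc,e2)
d=T-Cc; print(np.degrees(np.arctan2(d[1],d[0])),np.degrees(np.arcsin(d[2]/np.linalg.norm(d))),np.linalg.norm(d))
r,xe,x,y,z,N,B=solve(); print("B",B,"xe",xe)
for p in((327.5,228),(335.,228),(318.3,192)): 
    q=onz(s,p,.012 if p[1]>200 else .166); print(p,q,"s",(q[:2]-B[:2])@xe)
E
```

```text
[ 0.43137675 -0.06285656  0.13081325] 0.0006645310973915656 [ 0.41601197 -0.27562806  0.13571035] 0.0011493892170339388
85.86969198899038 -1.3150506850031427 0.21338174745066307
B [ 0.57937669 -0.00751783  0.18889431] xe [0.13724247 0.99053748]
(327.5, 228) [0.60313525 0.00560159 0.012     ] s 0.016255958381044586
(335.0, 228) [0.60676145 0.02801073 0.012     ] s 0.03895072573573874
(318.3, 192) [ 0.59216728 -0.02100589  0.166     ] s -0.011605016730759789
```

```bash
python3 - <<'E'
from h import *
toolmove([.538,-.318,.125],-8.2); toolmove([.5459,-.2582,.125],-8.2)
c=load('top7'); print(onz(c,(462,180),.1))
E
```

```text
pos [ 0.4122 -0.3189  0.1167] yaw -4.81 shift cm [12.53 -1.14 -0.85] turn 3.3943365290804337 q7 0.33 open 0.333 t 11.0833
pos [ 0.4122 -0.3189  0.1167] yaw -4.81 shift cm [12.82 -7.17 -0.85] turn 3.3943365290804337 q7 0.33 open 0.333 t 11.0833
[ 0.59553108 -0.42483292  0.1       ]
```

>>> arm_command --rows '[[[0,2,-0.2,-0.8,1],[0,5,-0.4,-0.8,2],[0,8,-0.8,-0.8,3],[0,11,-1.1,-0.8,3.4],[0,12.5,-1.2,-0.8,3.4],[0,12.5,-1.2,-0.8,3.4],[0,12.5,-1.2,-0.8,3.4]]]'

```text
time: 11.67
eef_pos: [0.5383, -0.3169, 0.1234]
tool_rot: [-0.001, 0.997, -0.071, -0.002]
ft_force: [-0.9, 0.6, -1.9]
gripper_width: 0.327
```

```bash
python3 - <<'E'
from h import *
from station import *
toolmove([.5459,-.2582,.125],-8.2); print(state()["ft_force"])
for n in("scene","top"):
    c=capture(n); np.savez(n+"8.npz",**c)
crop(load("scene8"),200,120,360,240,5,"pics/s10.png")
crop(load("top8"),280,120,430,240,5,"pics/t10.png")
E
```

```text
pos [ 0.5383 -0.3169  0.1234] yaw -8.13 shift cm [-0.08 -5.92 -0.15] turn 0.07379429088707923 q7 0.17 open 0.327 t 11.6667
[-0.89784009  0.62284573 -1.85957206]
```

View pics/s10.png

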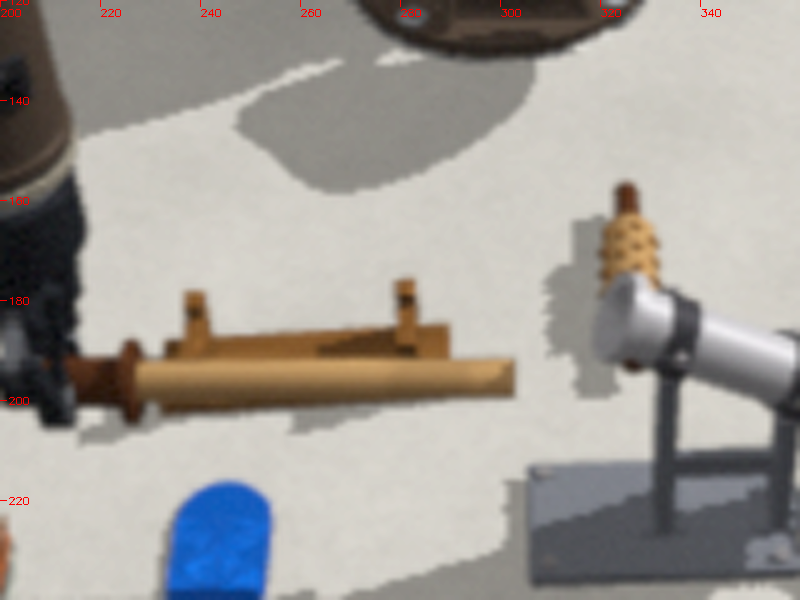

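View pics/t10.png

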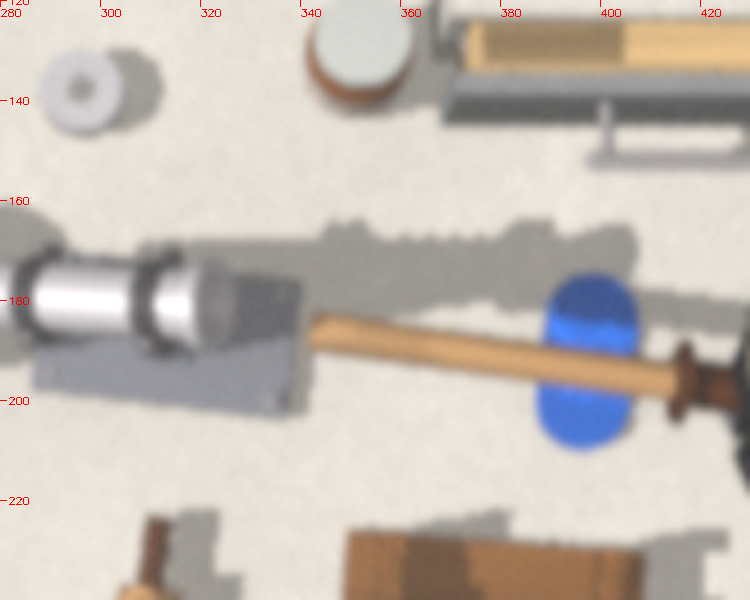

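```bash
python3 - <<'E'
from ext import *
s7=load('scene8');t7=load('top8')
T,e=tri(s7,(302.6,195.6),t7,(341.3,186.0)); Cc,e2=tri(s7,(227,196.3),t7,(414.5,196.)); print(T,e,Cc,e2)
d=T-Cc; print(np.degrees(np.arctan2(d[1],d[0])),np.degrees(np.arcsin(d[2]/np.linalg.norm(d))),np.linalg.norm(d))
r,xe,x,y,z,N,B=solve(); yv=y[:2]
for P in(T,Cc): print("s,lat",(P[:2]-B[:2])@xe,(P[:2]-B[:2])@yv)
E
```

```text
[ 0.57330029 -0.062335    0.13782221] 0.000973229317985908 [ 0.5438946  -0.27317787  0.13992733] 0.0006108804159293825
82.06032269360784 -0.5665559091383706 0.2128939615768105
s,lat -0.05513240603675797 -0.0015043506575798038
s,lat -0.2680158739958179 -0.0013134984533752295
```

>>> arm_command --rows '[[[0,0,-1.5,0,0],[0,0,-3.5,0,0],[0,0,-5,0,0],[0,0,-5.9,0,0],[0,0,-5.9,-0.5,0],[0,0,-5.9,-1.2,0],[0,0,-5.9,-2,0],[0,0,-5.9,-2.8,0],[0,0,-6,-3.6,0],[0,0,-6,-4.4,0],[0,0,-6.1,-5.2,0],[0,0,-6.1,-5.2,0]]]'

```text
time: 12.77
eef_pos: [0.5484, -0.2579, 0.1796]
tool_rot: [0.0, 0.997, -0.072, 0.001]
ft_force: [-0.0, -0.8, -1.7]
gripper_width: 0.329
```

```bash
python3 - <<'E'
from h import *
from station import *
toolmove([.5459,-.2582,.125],-8.2); print(state()["ft_force"])
for n in("scene","top"):
    c=capture(n); np.savez(n+"9.npz",**c)
crop(load("scene9"),200,120,360,240,5,"pics/s11.png")
E
```

```text
pos [ 0.5484 -0.2579  0.1796] yaw -8.22 shift cm [-0.26  0.06  5.46] turn -0.016990041809322065 q7 0.09 open 0.329 t 12.7667
[-0.03125109 -0.76455685 -1.65194297]
```

View pics/s11.png

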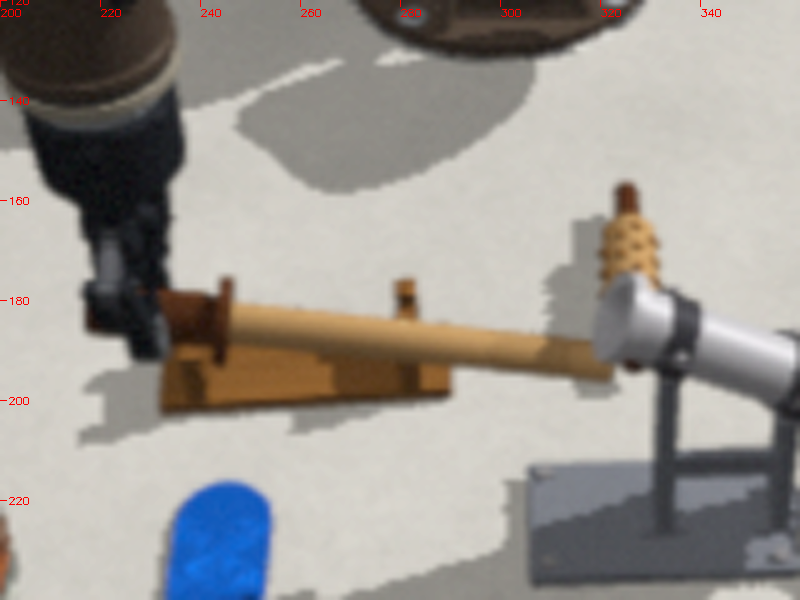

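>>> arm_command --rows '[[[0,0,-0.3,-0.8,0],[0,0,-0.6,-1.8,0],[0,0,-0.9,-2.8,0],[0,0,-1.2,-3.9,0],[0,0,-1.5,-4.9,0],[0,0,-1.9,-5.9,0],[0,0,-2.3,-6.9,0],[0,0,-2.7,-7.8,0],[0,0,-2.7,-7.8,0],[0,0,-2.7,-7.8,0]]]'

```text
time: 13.7
eef_pos: [0.5518, -0.2305, 0.2561]
tool_rot: [0.0, 0.997, -0.071, 0.001]
ft_force: [-0.1, -0.2, -2.0]
gripper_width: 0.331
```

```bash
python3 - <<'E'
from h import *
from station import *
toolmove([.5459,-.2582,.125],-8.2); print(state()["ft_force"])
for n in("scene","top"):
    c=capture(n); np.savez(n+"10.npz",**c)
crop(load("scene10"),200,120,360,240,5,"pics/s12.png")
crop(load("top10"),280,120,430,240,5,"pics/t12.png")
E
```

```text
pos [ 0.5518 -0.2305  0.2561] yaw -8.18 shift cm [-0.2   2.83 13.11] turn 0.021962836496982163 q7 0.06 open 0.331 t 13.7
[-0.08335984 -0.1904605  -1.98310347]
```

View pics/s12.png

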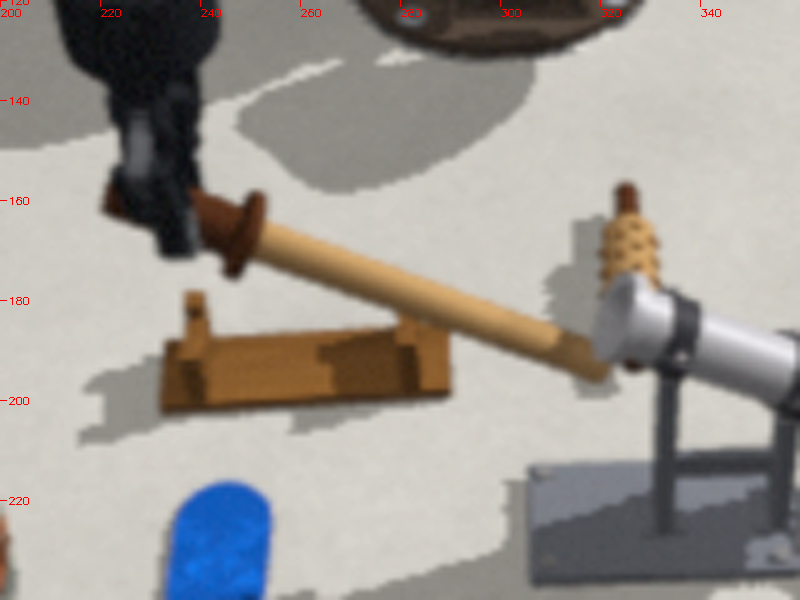

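View pics/t12.png

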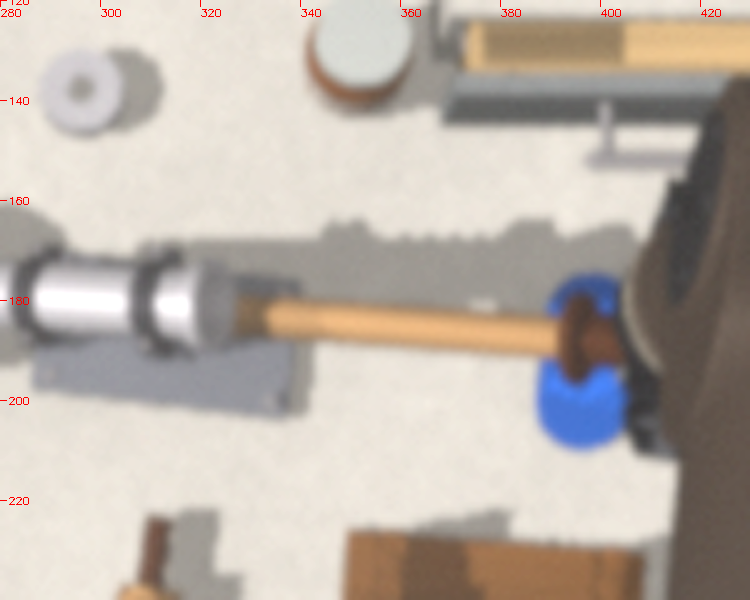

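>>> arm_command --rows '[[[0,0,1,-0.2,0],[0,0,3,-1,0],[0,0,5,-2.2,0],[0,0,5.5,-3,0],[0,0,5.5,-3,0],[0,0,5.5,-3,0]]]'

```text
time: 14.3
eef_pos: [0.5436, -0.2853, 0.2853]
tool_rot: [-0.0, 0.997, -0.072, 0.0]
ft_force: [-0.1, 1.1, -1.1]
gripper_width: 0.329
```

```bash
python3 - <<'E'
from h import *
from station import *
toolmove([.5459,-.2582,.125],-8.2); print(state()["ft_force"])
for n in("scene","top"):
    c=capture(n); np.savez(n+"11.npz",**c)
crop(load("scene11"),200,110,350,220,5,"pics/s13.png")
crop(load("top11"),310,120,460,240,5,"pics/t13.png")
E
```

```text
pos [ 0.5436 -0.2853  0.2853] yaw -8.26 shift cm [-0.16 -2.71 16.03] turn -0.05686345168911089 q7 0.16 open 0.329 t 14.3
[-0.11460658  1.05627698 -1.0819876 ]
```

View pics/s13.png

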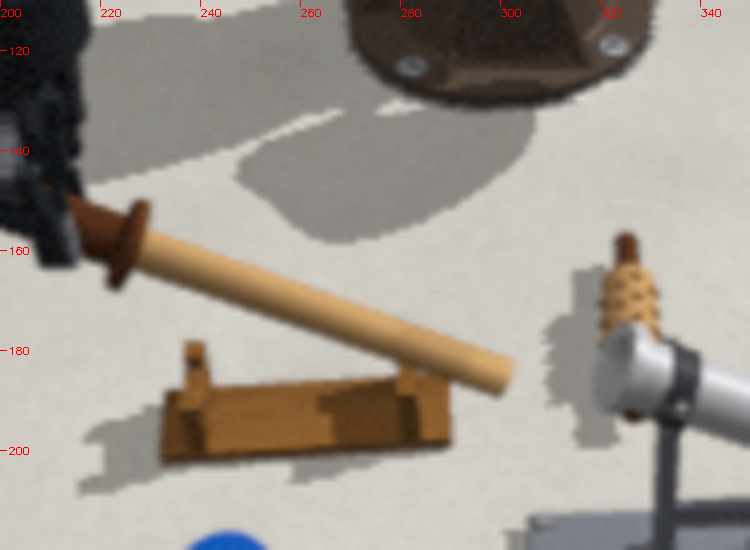

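View pics/t13.png

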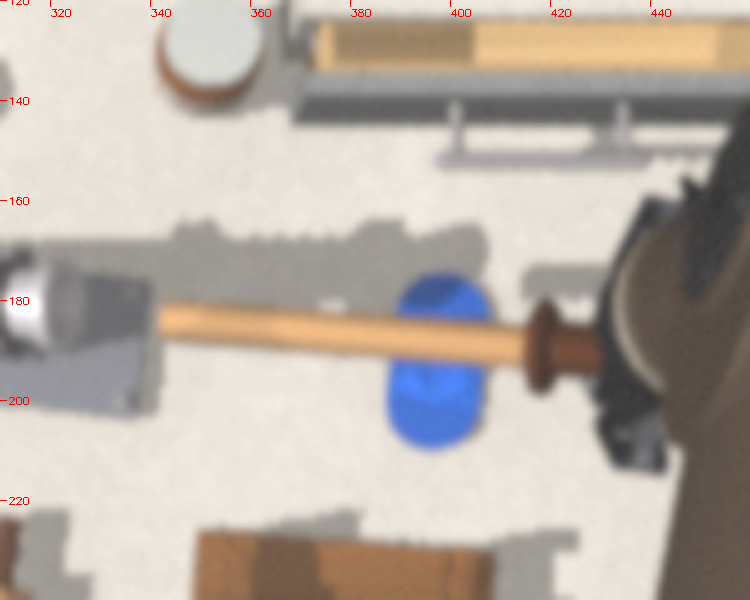

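```bash
python3 - <<'E'
from ext import *
s7=load('scene11');t7=load('top11')
T,e=tri(s7,(301.0,185.6),t7,(343.6,184.2)); Cc,e2=tri(s7,(227.,159.4),t7,(417.1,189.0)); print(T,e,Cc,e2)
d=T-Cc; print(np.degrees(np.arctan2(d[1],d[0])),np.degrees(np.arcsin(d[2]/np.linalg.norm(d))),np.linalg.norm(d))
r,xe,x,y,z,N,B=solve(); Rb=np.stack([x,y,z],1)
for P in(T,Cc): print("breech frame",(P-B)@Rb)
# check independent: line axis points via tri of edges midpoints: sample scene axis px
for ps,pt in (((239.5,163.5),(405,187.6)),):
    pass
E
```

```text
[ 0.57359342 -0.06631569  0.17987002] 0.0003829022452358443 [ 0.54876849 -0.25001895  0.28214942] 0.000159794318181758
82.30390010799336 -28.887674841550844 0.21171736133852073
breech frame [-0.04788833 -0.00234102 -0.03568332]
breech frame [-0.25957936 -0.00296289 -0.03240286]
```

>>> arm_command --rows '[[[0,-0.1,-0.4,-1,0],[0,-0.2,-1,-2.2,0],[0,-0.2,-1.7,-3.2,0],[0,-0.2,-2.6,-2.7,0],[0,-0.2,-3.5,-2.3,0],[0,-0.2,-4.3,-1.8,0],[0,-0.2,-4.8,-1.6,0],[0,-0.2,-4.8,-1.6,0],[0,-0.2,-4.8,-1.6,0]]]'

```text
time: 15.15
eef_pos: [0.5482, -0.237, 0.3009]
tool_rot: [-0.0, 0.997, -0.071, -0.001]
ft_force: [-0.7, -1.0, -2.0]
gripper_width: 0.333
```

```bash
python3 - <<'E'
from h import *
from station import *
toolmove([.5459,-.2582,.125],-8.2); print(state()["ft_force"])
for n in("scene","top"):
    c=capture(n); np.savez(n+"12.npz",**c)
crop(load("scene12"),240,120,370,230,6,"pics/s14.png")
crop(load("top12"),280,140,410,230,6,"pics/t14.png")
E
```

```text
pos [ 0.5482 -0.237   0.3009] yaw -8.17 shift cm [ 0.09  2.13 17.59] turn 0.03425687228916274 q7 0.09 open 0.333 t 15.15
[-0.74750001 -1.01895745 -2.00823041]
```

View pics/s14.png

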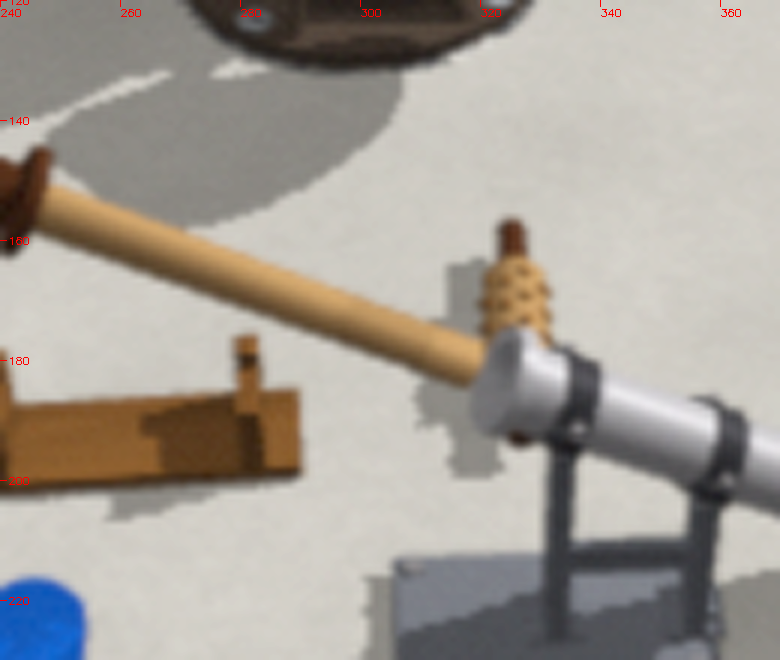

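View pics/t14.png

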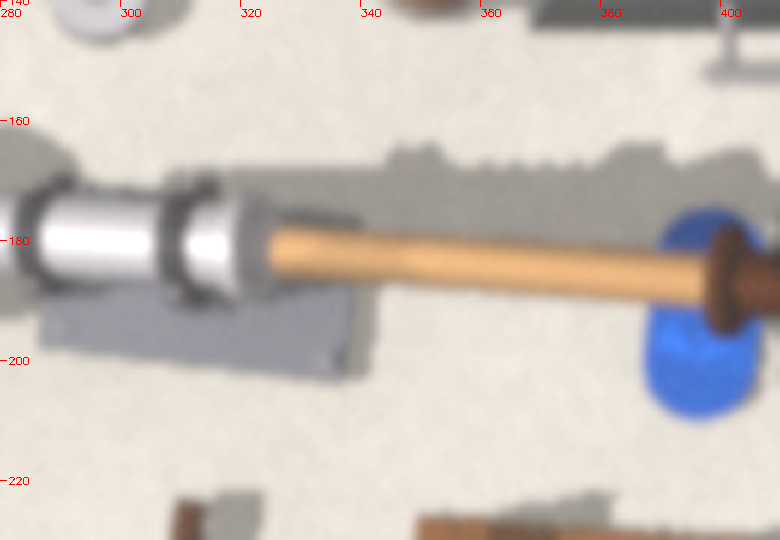

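```bash
python3 - <<'E'
from ext import *
s7=load('scene12');t7=load('top12')
r,xe,x,y,z,N,B=solve(); Rb=np.stack([x,y,z],1)
ring=B+.026*(np.outer(np.cos(th),y)+np.outer(np.sin(th),z)); q=proj(t7,ring); print("flange pred",q.min(0),q.max(0)); q=proj(s7,ring); print("flange sc pred",q.min(0),q.max(0))
for d in(-.03,-.08,-.15): print(d,"axis px top",proj(t7,B+d*x),"sc",proj(s7,B+d*x))
g=cv2.cvtColor(t7["img"],cv2.COLOR_RGB2HSV); gs=cv2.cvtColor(s7["img"],cv2.COLOR_RGB2HSV)
def band(im,col,r0,r1):
    m=(im[r0:r1,col,0]<22)&(im[r0:r1,col,1]>70); i=np.where(m)[0]; return i.min()+r0,i.max()+r0
for c in(330,345,360,380): print("top rod",c,band(g,c,170,200))
for c in(250,270,290,305): print("sc rod",c,band(gs,c,145,186))
print(cv2.cvtColor(t7["img"],cv2.COLOR_RGB2GRAY)[164:196,321].tolist())
E
```

```text
flange pred [317.91796946 172.41532606] [326.98291403 191.0818062 ]
flange sc pred [317.95621349 173.33532943] [327.04599437 191.41703815]
-0.03 axis px top [[332.08133897 182.42344357]] sc [[312.69607572 178.90948216]]
-0.08 axis px top [[348.51071928 183.57049027]] sc [[296.03939234 173.00464896]]
-0.15 axis px top [[372.66158765 185.25714254]] sc [[271.7625458  164.40136543]]
top rod 330 (np.int64(178), np.int64(185))
top rod 345 (np.int64(179), np.int64(186))
top rod 360 (np.int64(180), np.int64(187))
top rod 380 (np.int64(181), np.int64(189))
sc rod 250 (np.int64(151), np.int64(159))
sc rod 270 (np.int64(158), np.int64(166))
sc rod 290 (np.int64(166), np.int64(174))
sc rod 305 (np.int64(172), np.int64(179))
[179, 177, 170, 154, 131, 122, 117, 112, 106, 104, 101, 98, 97, 99, 100, 100, 100, 101, 101, 98, 96, 94, 95, 100, 102, 103, 107, 114, 117, 117, 116, 116]
```

>>> arm_command --rows '[[[0,0,-0.8,0.4,0],[0,0,-1.6,0.9,0],[0,0,-2.4,1.4,0],[0,0,-3.1,1.8,0],[0,0,-3.1,1.9,0],[0,0,-3.1,1.9,0]]]'

```text
time: 15.75
eef_pos: [0.5528, -0.2058, 0.282]
tool_rot: [-0.0, 0.997, -0.071, -0.0]
ft_force: [0.6, 0.1, -1.3]
gripper_width: 0.328
```

```bash
cat > look.py <<'E'
from ext import *
from station import *
import sys
n=sys.argv[1]
toolmove([.5459,-.2582,.125],-8.2); st=state(); print(st["ft_force"].round(1),st["moment"].round(2))
for k in("scene","top"):
    c=capture(k); np.savez(k+n+".npz",**c)
a=load("scene"+n);b=load("top"+n)
crop(a,240,110,400,230,5,"pics/s_"+n+".png"); crop(b,250,140,410,230,5,"pics/t_"+n+".png")
r,xe,x,y,z,N,B=solve()
g=cv2.cvtColor(b["img"],cv2.COLOR_RGB2HSV); gs=cv2.cvtColor(a["img"],cv2.COLOR_RGB2HSV)
def band(im,col,r0,r1):
    m=(im[r0:r1,col,0]<22)&(im[r0:r1,col,1]>70); i=np.where(m)[0]; return (i.min()+i.max())/2+r0 if len(i) else None
L=[B+d*x for d in np.linspace(-.25,-.005,100)]
pt=proj(b,L);ps=proj(a,L)
for c in(335,345,360,380): print("top",c,band(g,c,170,200),np.interp(c,pt[::-1,0],pt[::-1,1]).round(1))
for c in(250,270,290,305): print("sc",c,band(gs,c,145,186),np.interp(c,ps[:,0],ps[:,1]).round(1))
E
python3 look.py 13
```

```text
pos [ 0.5528 -0.2058  0.282 ] yaw -8.13 shift cm [ 0.06  5.29 15.7 ] turn 0.07461838500472595 q7 0.03 open 0.328 t 15.75
[ 0.6  0.1 -1.3] [-0.11 -0.03  0.01]
top 335 181.5 182.6
top 345 182.5 183.3
top 360 183.5 184.4
top 380 185.0 185.8
sc 250 156.0 156.7
sc 270 163.0 163.8
sc 290 170.5 170.9
sc 305 175.5 176.2
```

View pics/s_13.png

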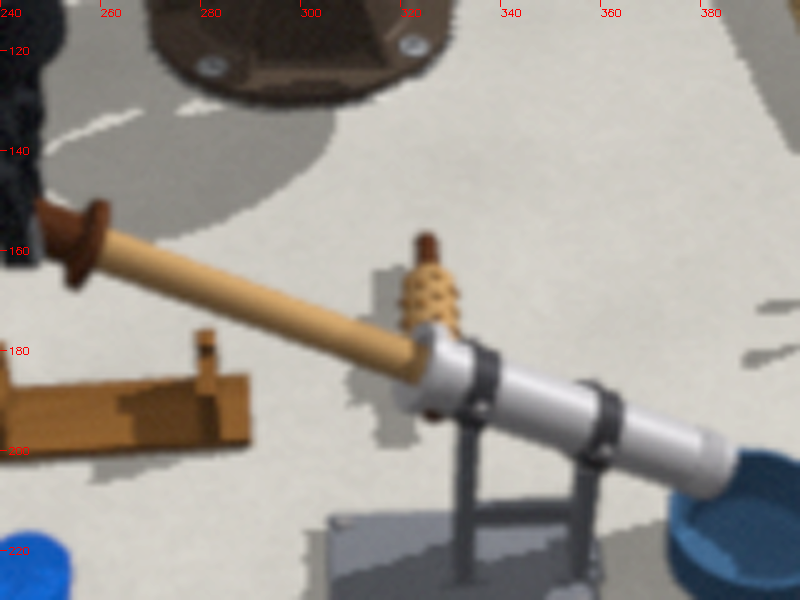

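View pics/t_13.png

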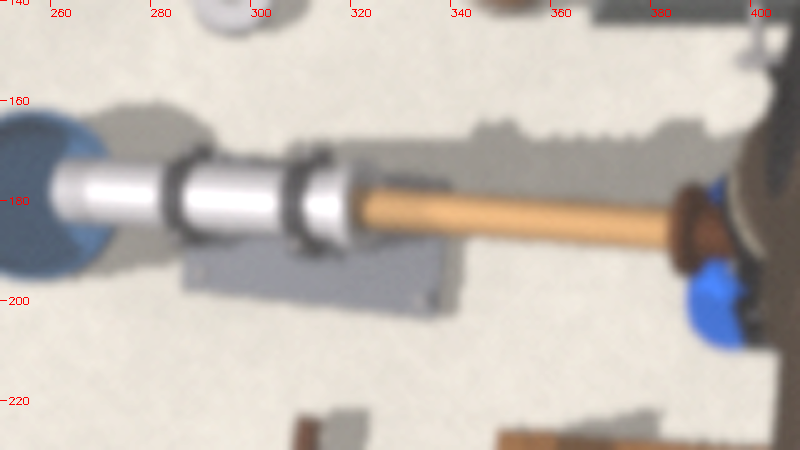

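>>> arm_command --rows '[[[0,-0.1,-0.5,0.4,0],[0,-0.1,-1.1,0.7,0],[0,-0.1,-1.8,1.1,0],[0,-0.1,-2.6,1.5,0],[0,-0.1,-2.6,1.5,0]]]'

```text
time: 16.27
eef_pos: [0.5558, -0.178, 0.2666]
tool_rot: [-0.001, 0.998, -0.07, -0.0]
ft_force: [1.7, 1.5, -1.5]
gripper_width: 0.333
```

```bash
python3 look.py 14
```

```text
pos [ 0.5558 -0.178   0.2666] yaw -8.06 shift cm [ 0.15  8.1  14.15] turn 0.1434118291019928 q7 -0.02 open 0.333 t 16.2667
[ 1.7  1.5 -1.5] [ 0.1  -0.56 -0.32]
top 335 182.0 182.6
top 345 182.5 183.3
top 360 183.5 184.4
top 380 185.5 185.8
sc 250 None 156.7
sc 270 160.5 163.8
sc 290 170.0 170.9
sc 305 175.5 176.2
```

>>> arm_command --rows '[[[0,0.1,-0.5,0.2,0],[0,0.1,-1.3,0.7,0],[0,0.1,-2.1,1.1,0],[0,0.1,-2.9,1.5,0],[0,0.1,-3.7,2,0],[0,0.1,-4.4,2.35,0],[0,0.1,-4.4,2.35,0]]]'

```text
time: 16.95
eef_pos: [0.5628, -0.1349, 0.243]
tool_rot: [-0.001, 0.998, -0.07, -0.001]
ft_force: [0.9, 0.1, -1.2]
gripper_width: 0.33
```

```bash
python3 look.py 15
```

```text
pos [ 0.5628 -0.1349  0.243 ] yaw -8.05 shift cm [ 0.07 12.46 11.79] turn 0.1509930031722888 q7 -0.11 open 0.33 t 16.95
[ 0.9  0.1 -1.2] [-0.02 -0.06 -0.07]
top 335 182.0 182.6
top 345 182.5 183.3
top 360 185.0 184.4
top 380 None 185.8
sc 250 None 156.7
sc 270 None 163.8
sc 290 168.0 170.9
sc 305 175.5 176.2
```

View pics/s_15.png

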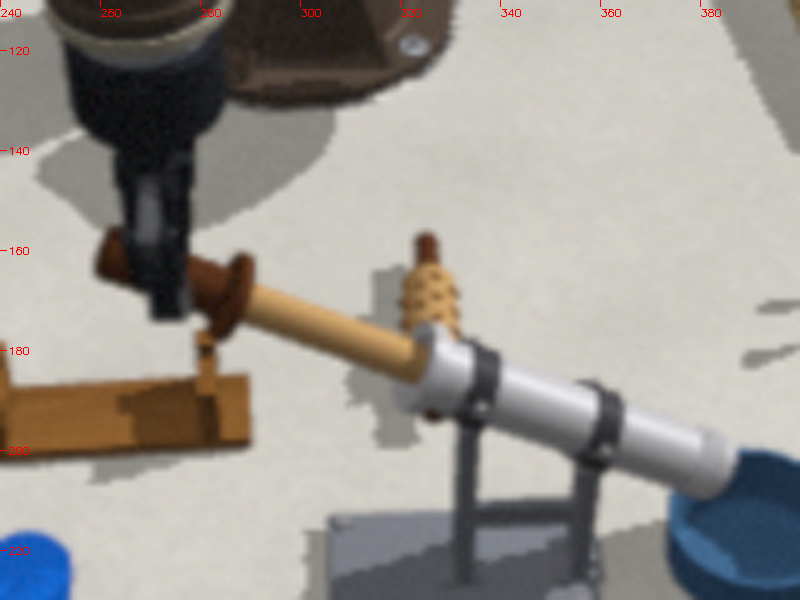

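View pics/t_15.png

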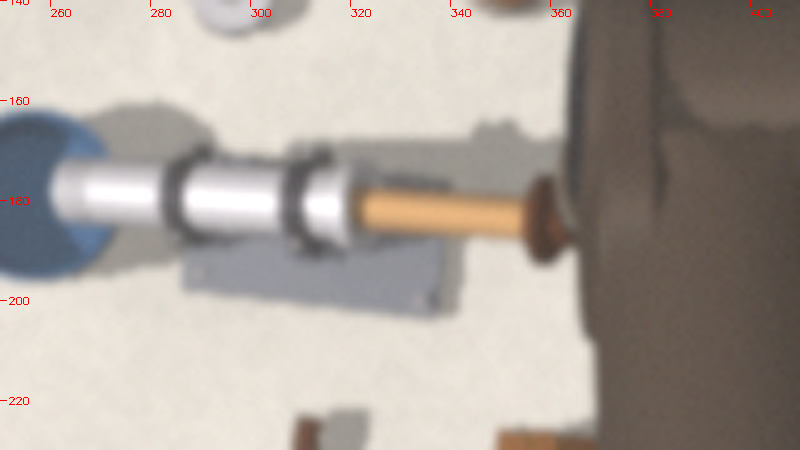

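>>> arm_command --rows '[[[0.4,0,0,0,0],[0.5,0,0,0,0],[0.6,0,0,0,0],[0.7,0,0,0,0],[0.7,0,0,0,0],[0.7,0,0,0,0],[0.7,0,0,0,0]]]'

```text
time: 17.63
eef_pos: [0.5628, -0.1375, 0.244]
tool_rot: [0.0, 0.997, -0.072, 0.0]
ft_force: [0.7, -0.3, -0.6]
gripper_width: 0.701
```

```bash
python3 look.py 16
```

```text
pos [ 0.5628 -0.1375  0.244 ] yaw -8.21 shift cm [ 0.05 12.19 11.9 ] turn -0.014212498149476005 q7 -0.11 open 0.701 t 17.6333
[ 0.7 -0.3 -0.6] [-0.02  0.05  0.01]
top 335 181.5 182.6
top 345 181.5 183.3
top 360 183.5 184.4
top 380 None 185.8
sc 250 None 156.7
sc 270 None 163.8
sc 290 173.5 170.9
sc 305 177.5 176.2
```

View pics/s_16.png

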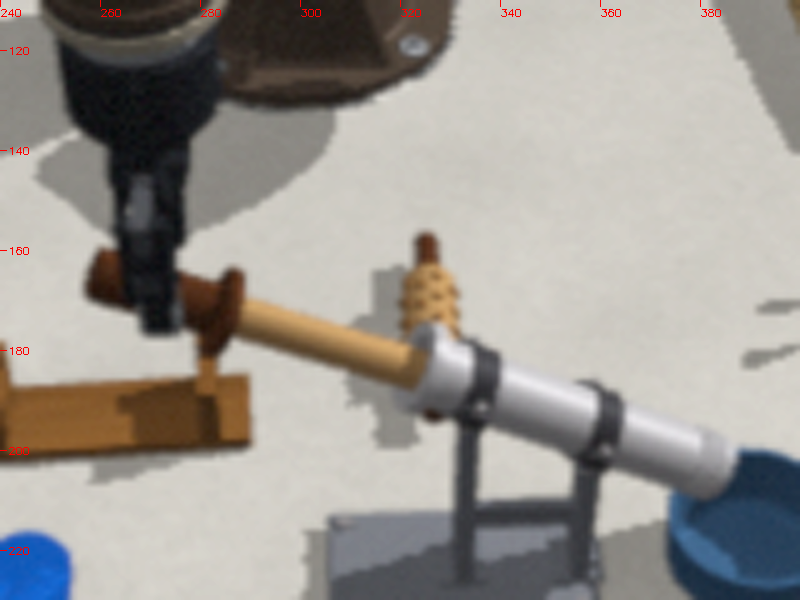

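>>> arm_command --rows '[[[0.7,0,0,0,0],[0.7,0,0,0.4,0],[0.7,0,0,0.7,0],[0.5,0,0,0.7,0],[0,0,0,0.7,0],[0,0,0,0.7,0],[0,0,0,0.7,0],[0,0,0,0.7,0],[0,0,0,0.7,0],[0,0,0,0.7,0]]]'

```text
time: 18.57
eef_pos: [0.5629, -0.1374, 0.237]
tool_rot: [0.0, 0.997, -0.072, 0.0]
ft_force: [0.9, 1.5, 0.1]
gripper_width: 0.332
```

```bash
python3 look.py 17;python3 - <<'E'
from ext import *
r,xe,x,y,z,N,B=solve()
# collar face distance: predicted scene cols for axis point
a=load('scene17')
for d in(-.09,-.1,-.11,-.12,-.13):print(d,proj(a,B+d*x-.0*z).round(1),proj(load('top17'),B+d*x).round(1))
E
```

```text
pos [ 0.5629 -0.1374  0.237 ] yaw -8.2 shift cm [ 0.04 12.2  11.2 ] turn -0.004002332705923095 q7 -0.11 open 0.332 t 18.5667
[0.9 1.5 0.1] [0.05 0.05 0.03]
top 335 182.0 182.6
top 345 182.5 183.3
top 360 184.0 184.4
top 380 None 185.8
sc 250 None 156.7
sc 270 None 163.8
sc 290 172.5 170.9
sc 305 177.5 176.2
-0.09 [[292.6 171.8]] [[351.9 183.8]]
-0.1 [[289.2 170.6]] [[355.3 184. ]]
-0.11 [[285.8 169.4]] [[358.7 184.3]]
-0.12 [[282.3 168.1]] [[362.1 184.5]]
-0.13 [[278.8 166.9]] [[365.6 184.8]]
```

View pics/s_17.png

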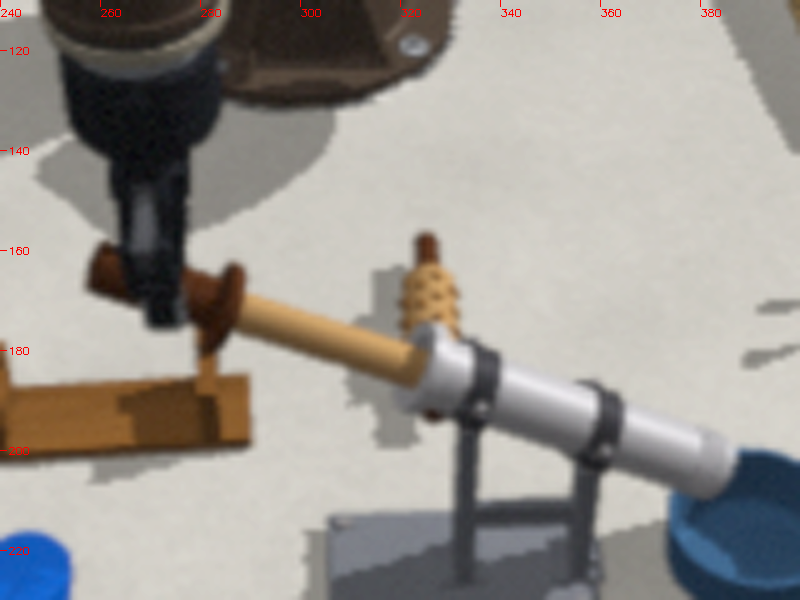

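View pics/t_17.png

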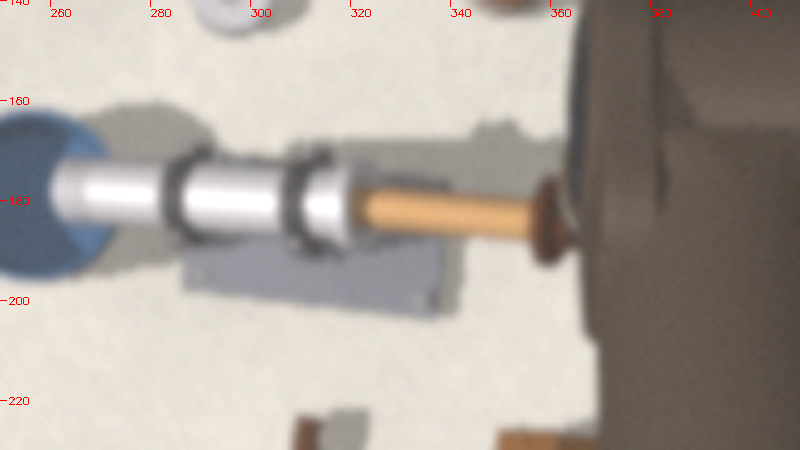

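>>> arm_command --rows '[[[0,0,-0.4,0,0],[0,0,-1,0.2,0],[0,0,-1.7,0.5,0],[0,0,-2.4,0.8,0],[0,0,-3.1,1.1,0],[0,0,-3.8,1.4,0],[0,0,-4.4,1.7,0],[0,0,-4.4,1.7,0]]]'

```text
time: 19.33
eef_pos: [0.5689, -0.0918, 0.2191]
tool_rot: [-0.0, 0.998, -0.07, -0.001]
ft_force: [-0.7, 1.6, -2.8]
gripper_width: 0.326
```

```bash
python3 look.py 18
```

```text
pos [ 0.5689 -0.0918  0.2191] yaw -8.08 shift cm [ 0.08 16.81  9.39] turn 0.1240597838265245 q7 -0.2 open 0.326 t 19.3333
[-0.7  1.6 -2.8] [-0.31  0.28  0.11]
top 335 182.0 182.6
top 345 None 183.3
top 360 None 184.4
top 380 None 185.8
sc 250 None 156.7
sc 270 None 163.8
sc 290 None 170.9
sc 305 174.0 176.2
```

View pics/s_18.png

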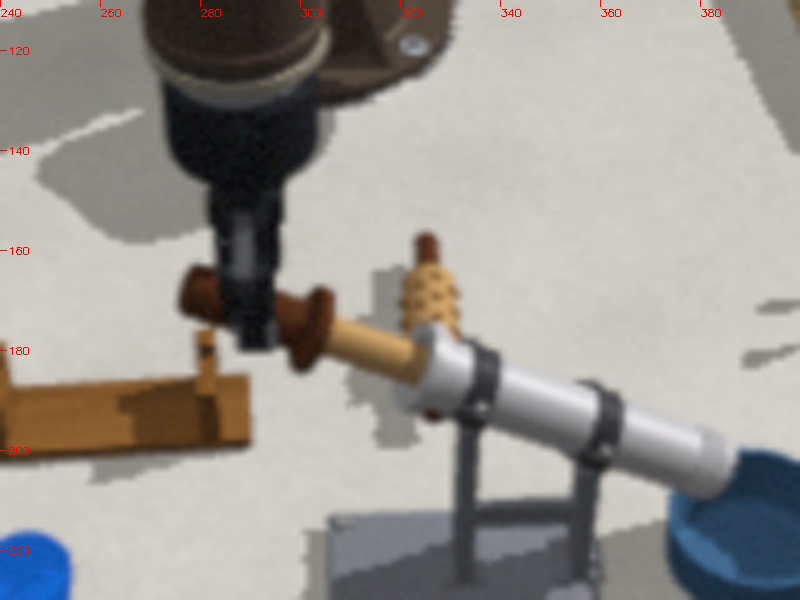

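>>> arm_command --rows '[[[0,0,-0.4,0.2,0],[0,0,-0.8,0.4,0],[0,0,-1.2,0.6,0],[0,0,-1.6,0.85,0],[0,0,-2,1.05,0],[0,0,-2.4,1.25,0],[0,0,-2.8,1.5,0],[0,0,-3.2,1.7,0],[0,0,-3.6,1.9,0],[0,0,-4,2.1,0],[0,0,-4.4,2.35,0],[0,0,-4.8,2.55,0],[0,0,-5,2.7,0],[0,0,-5,2.7,0]]]'

```text
time: 20.6
eef_pos: [0.5768, -0.0435, 0.1931]
tool_rot: [-0.0, 0.997, -0.071, 0.001]
ft_force: [0.5, -0.5, 0.6]
gripper_width: 0.327
```

```bash
python3 look.py 19
```

```text
pos [ 0.5768 -0.0435  0.1931] yaw -8.16 shift cm [-2.00e-02  2.17e+01  6.80e+00] turn 0.04237118068272139 q7 -0.3 open 0.327 t 20.6
[ 0.5 -0.5  0.6] [-0.46  0.23  0.48]
top 335 None 182.6
top 345 None 183.3
top 360 None 184.4
top 380 None 185.8
sc 250 None 156.7
sc 270 None 163.8
sc 290 None 170.9
sc 305 None 176.2
```

View pics/s_19.png

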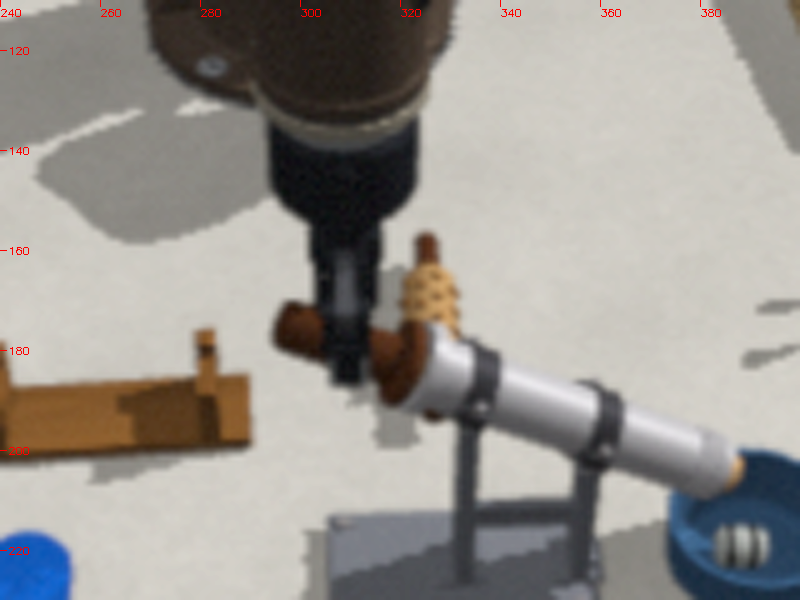

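View pics/t_19.png

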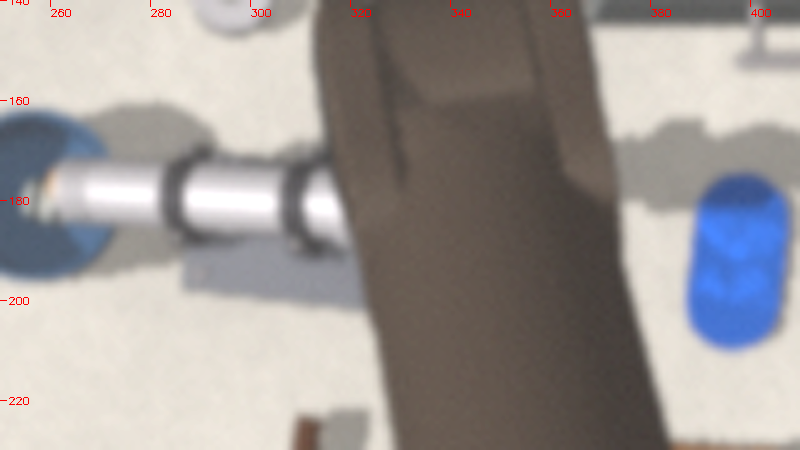

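>>> arm_command --rows '[[[0,0,-0.2,0.1,0],[0,0,-0.4,0.2,0],[0,0,-0.6,0.3,0],[0,0,-0.7,0.4,0],[0,0,-0.7,0.4,0]]]'

```text
time: 21.12
eef_pos: [0.5773, -0.0427, 0.1922]
tool_rot: [0.003, 0.997, -0.074, 0.001]
ft_force: [-12.3, -16.3, 33.3]
gripper_width: 0.33
```

```bash
python3 look.py 20 | head -2
```

```text
pos [ 0.5773 -0.0427  0.1922] yaw -8.43 shift cm [ 0.03 21.73  6.86] turn -0.2337300147012087 q7 -0.31 open 0.33 t 21.1167
[-12.3 -16.3  33.3] [-3.55  3.18  0.9 ]
```

View pics/s_20.png

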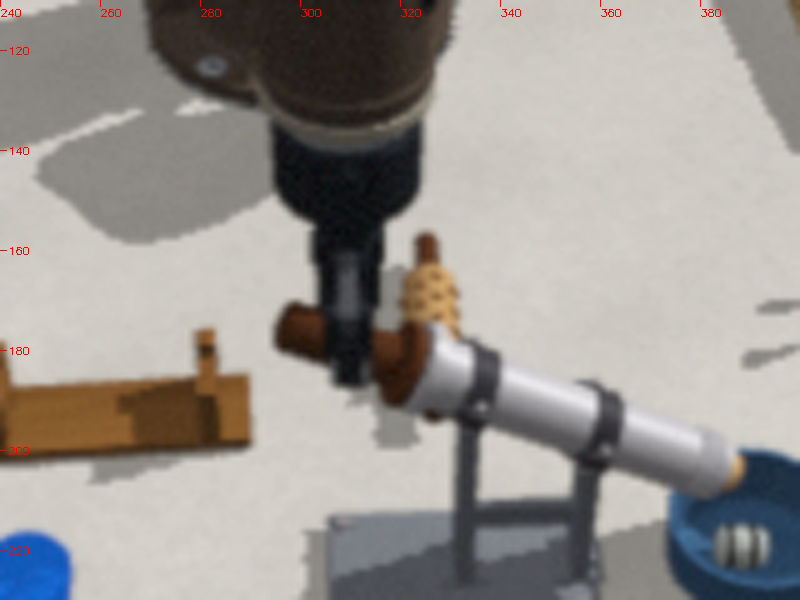

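>>> arm_command --rows '[[[0,0,0.3,-0.15,0],[0,0,0.5,-0.25,0],[0,0,0.5,-0.25,0],[0.4,0,0.5,-0.25,0],[0.5,0,0.5,-0.25,0],[0.65,0,0.5,-0.25,0],[0.7,0,0.5,-0.25,0],[0.7,0,0.5,-0.25,0],[0.7,0,0.5,-0.25,0]]]'

```text
time: 21.97
eef_pos: [0.5764, -0.0423, 0.1912]
tool_rot: [-0.0, 0.997, -0.072, -0.0]
ft_force: [-0.4, -0.1, 0.4]
gripper_width: 0.706
```

>>> arm_command --rows '[[[0.7,0,0,-1,0],[0.7,0,0,-3,0],[0.7,0,0,-6,0],[0.7,0,0,-10,0],[0.7,0,2,-14,0],[0.7,0,6,-14,0],[0.7,0,10,-14,0],[0.7,0,14,-14,0],[0.7,0,17,-14,0],[0.7,0,17,-14,0],[0.7,0,17,-14,0]]]'

```text
time: 22.88
eef_pos: [0.5516, -0.213, 0.332]
tool_rot: [0.0, 0.997, -0.074, 0.0]
ft_force: [0.5, 1.4, 0.0]
gripper_width: 0.698
```

```bash
python3 look.py 21 | head -2
```

```text
pos [ 0.5516 -0.213   0.332 ] yaw -8.46 shift cm [ 0.1   4.54 20.7 ] turn -0.25893107506935564 q7 0.05 open 0.698 t 22.8833
[0.5 1.4 0. ] [0.1  0.01 0.01]
```

View pics/s_21.png

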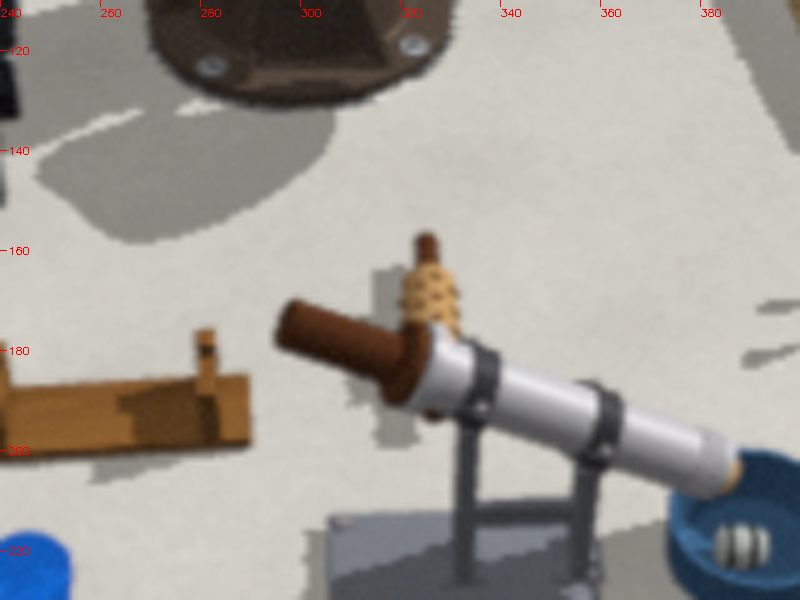

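View pics/t_21.png

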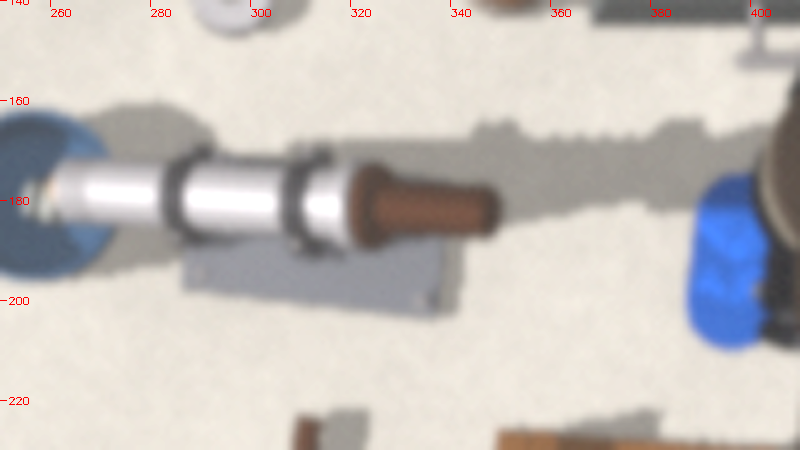

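```bash
python3 - <<'E'
from ext import *
for n in("20","21"):
    a=load("scene"+n); g=a["img"].astype(int)
    print(n,"handle rows R-chan cols 292-300")
    for r in(174,175,176,177): print(g[r,291:300,2].tolist())
    print("tip rows cols 382-392 (R-B)")
    for r in(201,203,205,207): print((g[r,381:394,0]-g[r,381:394,2]).tolist())
crop(load("scene20"),290,160,350,200,12,"pics/z20.png");crop(load("scene21"),290,160,350,200,12,"pics/z21.png")
E
```

```text
20 handle rows R-chan cols 292-300
[149, 149, 147, 126, 79, 23, 10, 15, 16]
[150, 150, 146, 109, 51, 20, 12, 12, 16]
[151, 151, 146, 107, 43, 15, 11, 13, 11]
[151, 151, 147, 104, 39, 15, 13, 14, 16]
tip rows cols 382-392 (R-B)
[-2, -1, -1, -2, 1, 11, 32, 23, -15, -29, -32, -32, -33]
[-2, -2, -2, 0, 3, 32, 60, 42, -3, -28, -28, -28, -28]
[0, 0, -1, -1, 13, 38, 43, 12, -19, -29, -27, -29, -27]
[-1, 0, 0, 5, 19, 20, -5, -23, -27, -28, -29, -29, -32]
21 handle rows R-chan cols 292-300
[148, 149, 149, 140, 98, 35, 16, 15, 17]
[150, 150, 147, 127, 78, 28, 12, 17, 10]
[150, 150, 146, 109, 50, 17, 11, 14, 12]
[151, 151, 147, 108, 45, 18, 9, 6, 6]
tip rows cols 382-392 (R-B)
[-2, -1, -1, -1, -1, -1, -3, -16, -32, -31, -32, -32, -35]
[0, -1, -1, -2, 3, 32, 37, 10, -21, -31, -27, -30, -29]
[-1, 0, 0, 0, 14, 41, 28, -7, -27, -30, -27, -29, -30]
[-1, 0, 0, 11, 26, 12, -15, -27, -27, -26, -29, -28, -30]
```

View pics/z20.png

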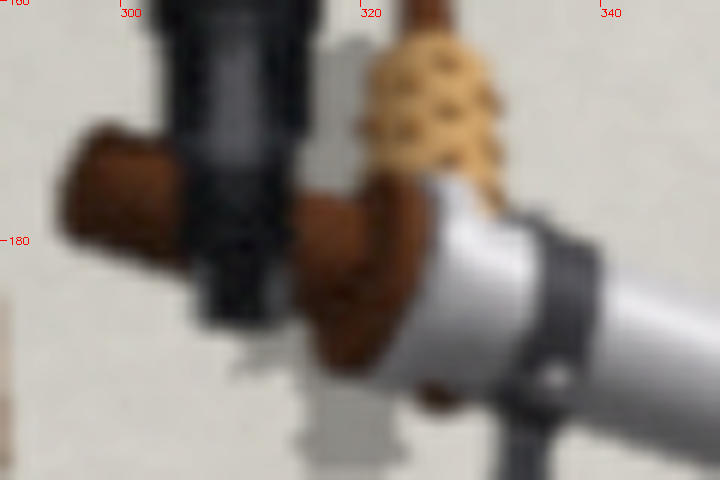

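View pics/z21.png

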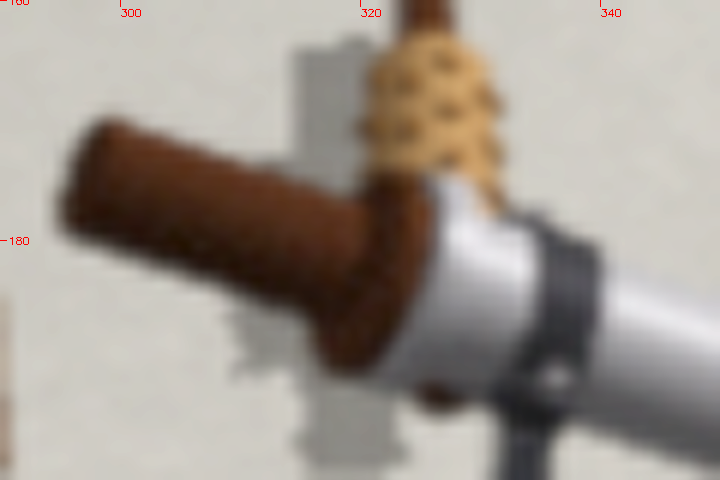

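```bash
python3 - <<'E'
from station import *
print(finish_job(), state()["time"])
E
```

```text
the job is handed in; nothing more can be done
the job is handed in; nothing more can be done
```

The job is handed in at about 23 s of the 72 s allowed. No verdict was reported, so everything below rests on my own measurements and pictures.

**What I did**
- **Bowl:** I pinched it at the rim and set it down under the nose. The top view put its middle about 6 mm from the target point.
- **Ramrod:** I took it by the handle and tilted it to about 29° by lifting it against the underside of the breech flange. Then I pushed it about 105 mm into the bore and let go; the handle drooped slightly and it stayed put.
- **Final push:** I gripped the handle again and pushed until the wrist force rose to about 39 N, with the collar against the breech. Then I let go and moved the arm clear.

**Last checks**
- The collar looks flush with the flange, and the rod tip shows out of the nose.
- The white follower lies in the bowl and the bowl stands level.
- The handle end moved less than half a pixel after I let go. The tip shows about half a pixel less than under load, which I take as the rod settling in its clearance, not sliding back.
- I saw no bystander moved in the pictures, but I did not measure their positions again. The scraper, bowl stack and jar were outside the final crops.
- The two cameras differed by 1–2 mm on the barrel axis, and this did not hinder the insertion.

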